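# Free the jig's stop and load the blocks

### The job

Get the drilling jig ready: with the hooked pick, pry the sprung retaining ring off the stud that locks the stop flag, without putting your fingers on the ring while it is on the stud, and then flip the flag right over, down across the bed. Lay every wooden block that is there on the bed lengthwise along the fence and push them up in one row, the first against the flag and each next one against the one before, with no gaps. At the end the ring lies in the small-parts tray and the pick lies flat on the bench; leave the other things where they are.

Things in the scene. Friction and masses are not known exactly. Their poses are not given: they have to be found in the camera images.
- jig: fixed drilling jig; mm: x away from the robot, y along the fence to the flag, z up, origin on the fence's front face at bench level. Bed: top z 12, x -55 to 0, y -145 to 150. Fence: x 0 to 12, top z 24. Deck behind it: x 40 to 100, y 15 to 155, top z 28; hinge foot x 12 to 40, y 90 to 150, top z 44. Behind the fence at y below 15: bare bench. Blocks slide along +y to the flag.
- stud_top (a point): top centre of the fixed upright steel stud (jig x 70, y 120, z 60 mm): a head 22 mm wide, 9 mm high over the 16 mm groove that holds the ring. It comes up through a hole in the parked flag. From it two rails on the deck run to jig -y (y 96 to 20, tops z 40 mm, each 8 mm wide, centred at x 59 and 81, open slot 14 mm wide between them): the ring slides off along them.
- flag (a joint): angle of the aluminium stop flag about its hinge (axis along jig y at x 22, z 36 mm; flag's middle at y 120): 0 = parked level over the deck pointing away from the bed, held down by the ring; pi = flipped right over, level across the bed, at its hard stop. Light damped hinge: falls slowly to the side it leans to. When down, its side facing the blocks is at jig y 98 mm; it spans z 30 to 42 mm.
- flag_tab (a point): middle of the flag's grip tab, 106 mm from the hinge axis. The tab is 24 mm wide (along the hinge axis), 12 mm thick and reaches from 85 to 125 mm from the hinge; the plate before it is 44 mm wide. Only the bench is under the parked tab.
- ring_groove (a point): centre of the open end of the loose dark steel ring (66 mm long, 36 wide, 7 thick, flat), half-way up; on the stud's axis while seated. Two sprung arms grip the groove; the ring's x axis points along its tail. Seated, the tail points to jig -y, underside at z 42 mm. A pull of about 5 to 12 N along the tail springs it off within the first 10 mm; after that it slides freely.
- ring_eye (a point): centre of the eye in the ring's tail, 35 mm from the groove centre: an opening 22 mm (along the tail) by 18 mm. The frame round it is 34 mm wide, with a 9 mm bar at the tail's end. A hook lowered into the eye may reach 12 mm below the seated ring's underside.
- pick_grip (a point): centre of the hooked pick's wooden handle (90 mm long along the pick's x, 34 wide, 26 high, flat underneath; 13 mm above the bench as it lies). The pick's x axis points from handle to hook; mass 0.12 kg.
- pick_hook (a point): lower end of the pick's hook: a steel prong 7 mm thick pointing straight down, 125 mm ahead of the handle's centre and 12 mm below it. It hangs 16 mm below the underside of the 8 mm shank that joins it to the handle's front end.
- tray: small-parts tray, fixed, open box 90 (its x) x 120 (its y) x 32 mm high, walls 4 mm; origin at the centre of its underside.
- block_1_mid (a point): centre of a wooden block 64 mm long (its x), 36 mm wide, 34 mm high, 17 mm above what it lies on; all blocks are alike; may be absent
- block_2_mid (a point): centre of a wooden block 64 mm long (its x), 36 mm wide, 34 mm high, 17 mm above what it lies on; all blocks are alike; may be absent
- block_3_mid (a point): centre of a wooden block 64 mm long (its x), 36 mm wide, 34 mm high, 17 mm above what it lies on; all blocks are alike; may be absent
- block_1: a block, as above; origin at the centre of its underside
- block_2: a block, as above; origin at the centre of its underside
- block_3: a block, as above; origin at the centre of its underside
- ring: the ring; origin at the groove centre on its underside
- pick: the pick; origin under the handle's centre
- spool: bystander: white wire spool 60 mm across, leave alone
- glue: bystander: white glue bottle 130 mm high, leave alone
- paint_a: bystander: small glass paint jar, leave alone
- paint_b: bystander: small amber paint jar, leave alone
- tape: bystander: roll of tape 70 mm across, leave alone
- driver: bystander: screwdriver, leave alone
- mug: bystander: white cup, leave alone
Things that resemble listed ones, but are neither listed nor needed, are in the scene too. Of the things shaped like the ring, the dark steel one is meant.

How it is judged (in metres and radians):
On the way, in this order (a step that is already met when the one before it is completed fails the run):
1. the pick pulls on the ring while it still sits on the stud (contact force between pick and ring above 2 N and horizontal distance between ring_groove and stud_top below 0.02 m), for 0.02 s.
2. the ring is off the stud (horizontal distance between ring_groove and stud_top above 0.03 m), for 0.1 s.
3. the flag lies down across the bed (value of joint flag above 3 rad), for 0.2 s.
At the end, for the whole second after the job is handed in: flag down across the bed (within 0.14 rad of its stop); every block flat on the bed along the fence (within 7 mm, 0.12 rad), in one row from the flag with gaps of at most 3 mm; the ring lies in the tray; the pick lies flat on the bench, right way up; all at rest (value of joint flag above 3 rad and x of block_1_mid in the frame of jig between -0.025 and -0.013 m and z of block_1_mid in the frame of jig between 0.024 and 0.034 m and angle between the x axis of each of block_1_mid, block_2_mid, block_3_mid and the y axis of jig, either way round below 0.12 rad and linear speed of each of block_1, block_2, block_3, ring, pick below 0.02 m/s and x of block_2_mid in the frame of jig between -0.025 and -0.013 m and z of block_2_mid in the frame of jig between 0.024 and 0.034 m and x of block_3_mid in the frame of jig between -0.025 and -0.013 m and z of block_3_mid in the frame of jig between 0.024 and 0.034 m and (y of block_1_mid in the frame of jig between 0.062 and 0.071 m or (y of block_1_mid in the frame of jig between -0.005 and 0.007 m and (y of block_2_mid in the frame of jig between 0.062 and 0.071 m or y of block_3_mid in the frame of jig between 0.062 and 0.071 m)) or (y of block_1_mid in the frame of jig between -0.072 and -0.057 m and (y of block_2_mid in the frame of jig between -0.005 and 0.007 m or y of block_3_mid in the frame of jig between -0.005 and 0.007 m) and (y of block_2_mid in the frame of jig between 0.062 and 0.071 m or y of block_3_mid in the frame of jig between 0.062 and 0.071 m))) and (y of block_2_mid in the frame of jig between 0.062 and 0.071 m or (y of block_2_mid in the frame of jig between -0.005 and 0.007 m and (y of block_1_mid in the frame of jig between 0.062 and 0.071 m or y of block_3_mid in the frame of jig between 0.062 and 0.071 m)) or (y of block_2_mid in the frame of jig between -0.072 and -0.057 m and (y of block_1_mid in the frame of jig between -0.005 and 0.007 m or y of block_3_mid in the frame of jig between -0.005 and 0.007 m) and (y of block_1_mid in the frame of jig between 0.062 and 0.071 m or y of block_3_mid in the frame of jig between 0.062 and 0.071 m))) and (y of block_3_mid in the frame of jig between 0.062 and 0.071 m or (y of block_3_mid in the frame of jig between -0.005 and 0.007 m and (y of block_1_mid in the frame of jig between 0.062 and 0.071 m or y of block_2_mid in the frame of jig between 0.062 and 0.071 m)) or (y of block_3_mid in the frame of jig between -0.072 and -0.057 m and (y of block_1_mid in the frame of jig between -0.005 and 0.007 m or y of block_2_mid in the frame of jig between -0.005 and 0.007 m) and (y of block_1_mid in the frame of jig between 0.062 and 0.071 m or y of block_2_mid in the frame of jig between 0.062 and 0.071 m))) and x of ring_groove in the frame of tray between -0.045 and 0.045 m and x of ring_eye in the frame of tray between -0.045 and 0.045 m and y of ring_groove in the frame of tray between -0.06 and 0.06 m and y of ring_eye in the frame of tray between -0.06 and 0.06 m and height (world z) of each of ring_eye, ring_groove below 0.04 m and height (world z) of pick_grip below 0.019 m and angle between pick_grip's own z axis and vertical below 0.2 rad); the robot touches nothing.
It fails at once if the fingers touch the ring while it is on the stud (contact force between the fingers and ring above 1 N and horizontal distance between ring_groove and stud_top below 0.018 m and height (world z) of ring_groove below 0.055 m).
It fails at once if a bystander is moved more than 50 mm (distance of any of spool, glue, paint_a, paint_b, tape, driver, mug from where it was at the start of the episode above 0.05 m).
Of block_1, block_2, block_3 only 2 to 3 are there at a start; the rules pass over those that are not, and their reading is None.
At some moment in a run one of block_1, block_2, block_3 may be knocked a few centimetres aside while the robot is not near it.
Once in a run the grip may slacken for a moment while it holds something.
It also fails if it takes over 210 s, if anything falls off the work surface, if the arm or the gripper's body presses on something with over 40 N, if the wrist force passes 120 N, or if a joint passes its speed limit or range.

### The arm

A 6-joint arm with a two-finger parallel gripper is mounted at the origin on the work surface. World frame = base frame: x ahead of the robot, y to its left, z up, the work surface at z = 0. Lengths are in mm, angles in rad, forces in N, time in s.
With the tool pointing down it reaches from about 325 to 925 mm from the base axis. Payload 3.1 kg.
Tool frame: the origin (TCP) lies at the very end of the fingers, on their centre line; the grasp point (between the pads) lies 19 mm behind it (arm.grasp_offset is the z of the grasp point in the tool frame, in mm); z points along the fingers, y is the line along which they close (so a half turn about z gives the same grasp; the last joint's range is limited). The gripper opens to 85 mm and grips with 20 to 120 N. Pads are 22 mm wide; open, the fingers measure 114 mm over their backs; the gripper's body (76 mm by 85 mm) begins 54 mm behind the grasp point. The pads swing forward as they close: fully open they stand 13 mm farther back than shut.
Start: joints at [1.048, 0.217, 1.613, -0, 1.311, -0.112], TCP at [249.573, 573.021, 203.7] pointing down, gripper open.
Joint ranges: [-2.75, 2.75], [-0.78, 2.1], [0.31, 2.55], [-1.13, 4.27], [0.13, 2.63], [-2.58, 2.58]. Speed limits (rad/s): [2.79, 2.79, 3.14, 3.14, 3.14, 3.14].

### API

Orientations are given as [roll, pitch, yaw] about the fixed x, y, z axes, in that order (R = Rz(yaw) Ry(pitch) Rx(roll)).
In Python, from workcell import arm, eyes gives the robot as it stands.
- The arm moves only by the tool arm_command, never from a script. Its argument "moves" is a list of rows, each a list of 7 numbers: the gripper's target within -1 to 1 (fully open at 1, half-way at 0, shut at -1), then the shift along the world's x, y, z in cm, then the turn, a rotation vector about the world's x, y, z in rad. In form: [[claw, dx, dy, dz, rx, ry, rz], ...]. A call has 1 to 5 rows; each row shifts and turns the commanded pose from where the row before left it; what a row does not reach is not made up. A row lasts 1/12 s, in which the tool goes at most 41.7 mm and 7.16 degrees, less where a joint would pass 70% of its speed; a pose out of reach is approached as far as the arm can. A call with a gripper value outside its range is refused whole. The fingers move at their own pace and stop on an object; "newtons" is the grip in N (left out, the last holds). Time passes only in rows, so rows that do not move let the fingers close. It gives the time, the measured TCP pose, the force, the opening and the grip force at its end, in the units of the state.
- arm.state(): the state, without advancing time (a new reading comes with each control period).
- eyes.get_image(name): name is "side" or "top"; returns a dict with "pixels" (480x640x3 uint8, red, green, blue), "range_z" (480x640 float32, mm along the optical axis (not along the pixel's ray), 0 where there is no reading), "camera_matrix" (3x3 intrinsics, pixels), "R" (3x3) and "t" (3): a world point X has camera coordinates R X + t. Camera axes: x right, y down, z forward; pixel columns grow to the right and rows downward; lengths in mm; the calibration is good to about 2 mm. A picture is of the moment at which its call begins.
- arm.job_done(): hands the job in; it is judged then, once.
The state is a dict: "t": time; "qpos": joint angles; "qvel": joint speeds; "tau": joint torques, N m; "tcp_pos": TCP position; "eef_rot": TCP orientation; "contact_force": force on the tool from outside, world axes, zero at the start; "ft_torque": the same for the moment, N m; "finger_gap": finger opening in mm; "gripper_force": force on a finger pad.
Only numpy, scipy, OpenCV 4.12 (cv2) and the standard library are available. Lean on these libraries where they do the work, as an engineer would, in place of code of your own. Each camera call takes 0.05 s, during which the arm holds its last target. There are 200 camera calls.

## Working session

There is one attempt and no reset: what is moved stays moved. The work goes in short steps, Python scripts to look and compute and a tool call to move; the robot and the scene stay as the last step left them, time stands still between calls to the robot, and variables do not carry over. Pictures are saved under pics/ and viewed, at most 14 in all, crops included, and the job is handed in when it is done.

Besides the shell and the picture viewer there is one more tool, called after ">>>" by a JSON object that holds its "fn" and its "kwargs". arm_command: Moves the arm, as the interface text tells. Its arguments: {"type":"object","properties":{"moves":{"type":"array","items":{"type":"array","items":{"type":"number"}}},"newtons":{"type":"number"}},"required":["moves"]}

```bash
mkdir -p pics; cat > h.py <<'E'
import numpy as np, cv2
from workcell import arm, eyes
def grab(n):
    d=eyes.get_image(n); np.savez('/tmp/%s.npz'%n,**d); return d
def load(n): return dict(np.load('/tmp/%s.npz'%n))
def pt(d,u,v,z=None):
    K,R,t=d['camera_matrix'],np.array(d['R']),np.array(d['t'])
    r=np.linalg.inv(K)@np.array([u,v,1.0])
    if z is None:
        return R.T@(r*d['range_z'][int(v),int(u)]-t)
    C=-R.T@t; w=R.T@r
    return C+w*(z-C[2])/w[2]
def proj(d,X):
    c=d['camera_matrix']@(np.array(d['R'])@np.array(X)+np.array(d['t'])); return c[:2]/c[2]
def save(img,n,s=1):
    im=cv2.cvtColor(img,cv2.COLOR_RGB2BGR)
    cv2.imwrite('pics/%s.png'%n,cv2.resize(im,None,fx=s,fy=s,interpolation=cv2.INTER_CUBIC))
E
python3 - <<'E'
from h import *
for n in('top','side'):
    d=grab(n); save(d['pixels'],n+'0')
    print(n,-np.array(d['R']).T@d['t'],d['camera_matrix'][0,0])
print(arm.state())
E
```

```text
top [ 349.07718066   57.00066792 1307.78716006] 574.8482117678635
side [1168.52983131 1147.82642778 1077.61945877] 554.4035085260235
{'t': 0.1, 'qpos': array([ 1.04775795e+00,  2.17702236e-01,  1.61481422e+00,  7.37548394e-06,
        1.31130031e+00, -1.12214414e-01]), 'qvel': array([ 0.00224158, -0.00121899, -0.00561139,  0.00041855,  0.00016584,
        0.001241  ]), 'tau': array([-5.79305251e-04, -3.98078406e+01, -3.04970706e+01, -2.40475820e-04,
        4.26458268e-03, -2.13344981e-05]), 'tcp_pos': array([249.17989712, 572.29212767, 202.46315648]), 'eef_rot': array([-3.13938333e+00, -2.56133505e-04,  2.73076651e+00]), 'contact_force': array([ 0.32224067, -0.17347202,  0.22173807]), 'ft_torque': array([-0.04924534,  0.02486954, -0.00365848]), 'gripper_force': 0.0, 'finger_gap': 85.15628631517701}
```

View pics/top0.png

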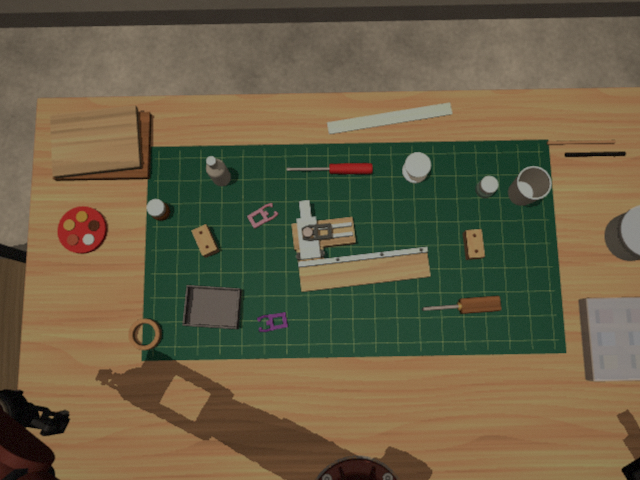

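View pics/side0.png

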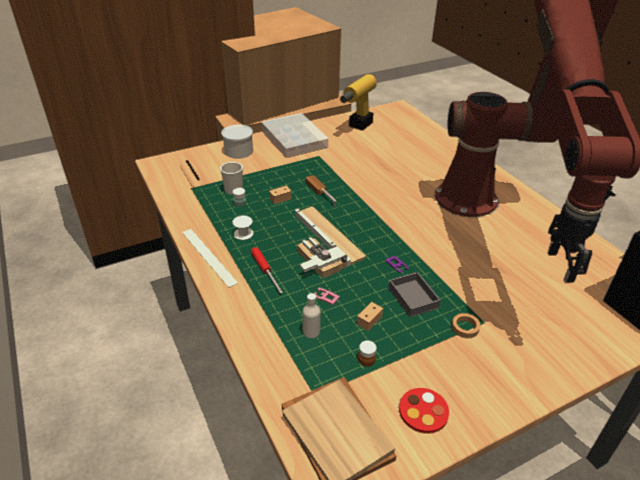

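Top view: jig at (365,260), dark ring on its stud (310,232). The pink (262,215) and purple (273,322) rings are loose and don't fit, because only the one on the stud is dark steel. Pick candidates: the orange-handled tool (475,305) and the red screwdriver (335,169, the driver). Blocks are at (205,240) and (475,243), tray at (213,307). I'll confirm with enlarged crops.

```bash
python3 - <<'E'
from h import *
d=load('top'); p=d['pixels']
a=cv2.resize(p[190:300,285:445],None,fx=5,fy=5,interpolation=cv2.INTER_CUBIC)
save(a,'jigc')
b=cv2.resize(p[225:325,415:510],None,fx=4,fy=4,interpolation=cv2.INTER_CUBIC)
c=cv2.resize(p[225:325,185:280],None,fx=4,fy=4,interpolation=cv2.INTER_CUBIC)
save(np.hstack([b,c]),'pickc')
hsv=cv2.cvtColor(p,cv2.COLOR_RGB2HSV)
def rect(m,name,z,mina=60):
    cs,_=cv2.findContours(m,cv2.RETR_EXTERNAL,cv2.CHAIN_APPROX_NONE)
    for c in cs:
        if cv2.contourArea(c)<mina: continue
        w=np.array([pt(d,*q[0],z)[:2] for q in c],np.float32)
        r=cv2.minAreaRect(w); print(name,np.round(r[0],1),np.round(r[1],1),round(r[2],1),np.round(c.mean(0)[0]))
# height based: points above bench
v,u=np.mgrid[0:480,0:640]
K=d['camera_matrix'];Z=d['range_z']
P=np.stack([(u-K[0,2])/K[0,0]*Z,(v-K[1,2])/K[1,1]*Z,Z],-1)
W=(P-d['t'])@np.array(d['R'])
np.save('/tmp/W.npy',W)
print('bench z',np.median(W[330:350,330:400,2]))
reg=(u>150)&(u<555)&(v>150)&(v<350)
m=((W[...,2]>22)&(W[...,2]<45)&reg).astype(np.uint8)*255
rect(m,'h22-45',34)
wood=((hsv[...,0]<22)&(hsv[...,1]>90)&(hsv[...,2]>60)&reg).astype(np.uint8)*255
rect(wood,'wood',34)
E
```

```text
bench z 1.4611748831757536
h22-45 [ 429.  -239.5] [ 33.7 170.6] 3.4 [464. 305.]
h22-45 [436.5 314. ] [121.5  89.9] 85.3 [211. 306.]
h22-45 [ 567.6 -275.1] [65.7 39.5] 2.7 [474. 243.]
h22-45 [586.7 332.4] [67.  37.3] 23.7 [204. 240.]
h22-45 [555.3  -3.1] [309.6 145.7] 68.1 [344. 243.]
h22-45 [ 704.5 -415.9] [58.1 31.1] 35.9 [532. 183.]
h22-45 [749.   -1.2] [96.7 21.5] 89.0 [350. 167.]
wood [379.1 435.7] [58.8 17.6] 1.9 [155. 333.]
wood [ 430.4 -278.4] [33.7 94.5] 3.1 [479. 304.]
wood [507.2 -27.2] [ 54.7 288.9] 5.9 [357. 272.]
wood [577.9  31.8] [19.9 81.6] 8.9 [336. 241.]
wood [ 566.6 -274.2] [64.4 42.3] 3.8 [474. 244.]
wood [587.6 126.7] [63.2 10.6] 6.1 [295. 237.]
wood [586.3 331.6] [64.7 36.9] 24.4 [204. 240.]
wood [615.8  36. ] [81.4 34.6] 89.0 [339. 224.]
wood [747.8  -2.4] [99.  23.9] 89.0 [350. 168.]
wood [ 720.8 -466.1] [ 11.5 118.6] 89.0 [553. 175.]
```

View pics/jigc.png

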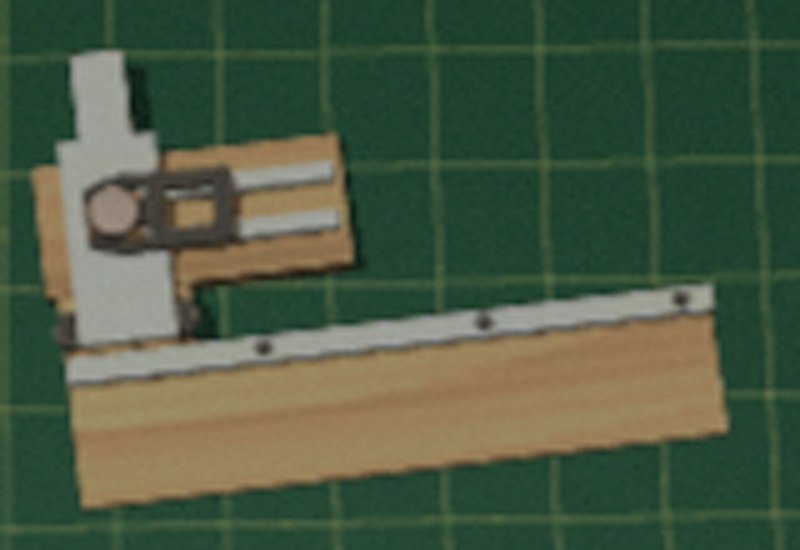

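View pics/pickc.png

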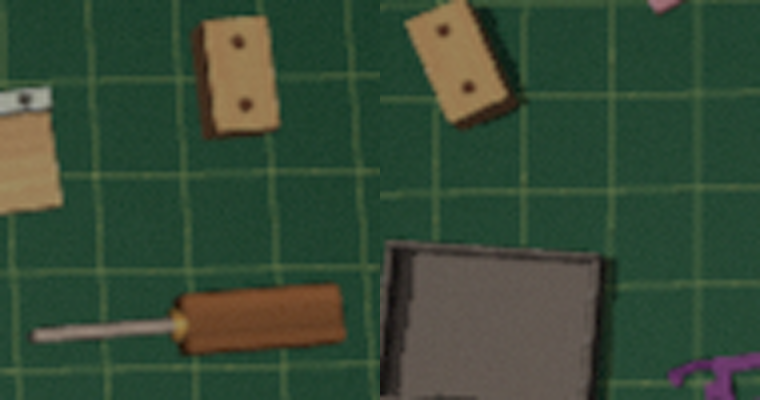

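```bash
cat >> h.py <<'E'
def jig2w(x,y,z=0):
    J=np.load('/tmp/jig.npy'); c,s=np.cos(J[2]),np.sin(J[2])
    return np.array([J[0]+c*x-s*y,J[1]+s*x+c*y,z])
E
python3 - <<'E'
from h import *
d=load('top'); p=d['pixels']
hsv=cv2.cvtColor(p,cv2.COLOR_RGB2HSV)
wood=((hsv[...,0]<22)&(hsv[...,1]>90)&(hsv[...,2]>60)).astype(np.uint8)*255
wood[:245]=0; wood[300:]=0; wood[:,:290]=0; wood[:,440:]=0
c=max(cv2.findContours(wood,0,1)[0],key=cv2.contourArea)
w=np.array([pt(d,*q[0],12)[:2] for q in c],np.float32)
r=cv2.minAreaRect(w); print('bed',r); print(cv2.boxPoints(r))
f=lambda u,v:(285+u/5,190+v/5)
A=pt(d,*f(70,384),24); B=pt(d,*f(715,312),24)   # y150, y-145
stud=pt(d,*f(112,210),60)
print('A,B,stud',A,B,stud,np.linalg.norm(A-B))
yh=(A-B)[:2]/np.linalg.norm((A-B)[:2])
yaw=np.arctan2(-yh[0],yh[1]); print('yaw',yaw)
xh=np.array([yh[1],-yh[0]])
O1=(A+B)[:2]/2-2.5*yh; O2=stud[:2]-70*xh-120*yh; print('O',O1,O2)
O=(O1+O2)/2; np.save('/tmp/jig.npy',[*O,yaw])
print('eye seen',pt(d,*f(193,212),49),'pred',jig2w(70,85))
print('tab pred',jig2w(128,120),'seen',pt(d,*f(100,95),42))
# pick
P=lambda u,v:(415+u/4,225+v/4)
h=pt(d,*P(32,335),20); g1=pt(d,*P(180,321),22); g2=pt(d,*P(345,314),22)
print('hook',h,'front',g1,'back',g2)
E
```

```text
bed ((509.9293518066406, -28.680648803710938), (55.66328430175781, 293.8810729980469), 5.863232135772705)
[[ 467.23273   114.64806 ]
 [ 497.2539   -177.6956  ]
 [ 552.626    -172.00937 ]
 [ 522.6048    120.334305]]
A,B,stud [522.07837155 118.75079225  24.        ] [ 549.80361884 -173.12180536   24.        ] [594.5023157   97.71586561  60.        ] 293.1864638360791
yaw 0.09470674960872678
O [536.17740829 -29.67430322] [536.1638374  -28.36594097]
eye seen [595.11881932  61.9565393   49.        ] pred [597.81888442  62.21853114   0.        ]
tab pred [652.24918382 102.54646819   0.        ] seen [651.04140242 103.09939903  42.        ]
hook [ 423.39939732 -156.82628176   20.        ] front [ 429.63238918 -239.2742095    22.        ] back [ 431.93469579 -331.39722766   22.        ]
```

Crops: the pick (423–501 px, 305) has a wooden handle and a thin hooked shank, so it's the right tool. The ring on the stud is dark steel with its tail along the rails, also right. There are two blocks, (475,243) and (204,240). Moving over the pick now.

>>> {"fn": "arm_command", "kwargs": {"moves": [[1,0.83,-3.89,0,0,0,-0.11],[1,0.83,-3.89,0,0,0,-0.11],[1,0.83,-3.89,0,0,0,-0.11],[1,0.83,-3.89,0,0,0,-0.11],[1,0.83,-3.89,0,0,0,-0.11]]}}

```text
t: 0.52
tcp_pos: [290.7, 376.5, 202.9]
eef_rot: [-3.14, 0.0, 2.176]
contact_force: [0.7, -1.0, 1.1]
finger_gap: 85.2
gripper_force: 0.0
```

>>> {"fn": "arm_command", "kwargs": {"moves": [[1,0.83,-3.89,0,0,0,-0.11],[1,0.83,-3.89,0,0,0,-0.11],[1,0.83,-3.89,0,0,0,-0.11],[1,0.83,-3.89,0,0,0,-0.11],[1,0.83,-3.89,0,0,0,-0.11]]}}

```text
t: 0.93
tcp_pos: [332.1, 182.2, 203.3]
eef_rot: [3.142, 0.0, 1.626]
contact_force: [1.1, 0.5, -0.8]
finger_gap: 85.5
gripper_force: 0.0
```

>>> {"fn": "arm_command", "kwargs": {"moves": [[1,0.83,-3.89,0,0,0,0],[1,0.83,-3.89,0,0,0,0],[1,0.83,-3.89,0,0,0,0],[1,0.83,-3.89,0,0,0,0],[1,0.83,-3.89,0,0,0,0]]}}

```text
t: 1.35
tcp_pos: [373.7, -12.3, 203.5]
eef_rot: [3.141, -0.0, 1.631]
contact_force: [1.7, 0.1, -0.3]
finger_gap: 85.3
gripper_force: 0.0
```

>>> {"fn": "arm_command", "kwargs": {"moves": [[1,0.83,-3.89,0,0,0,0],[1,0.83,-3.89,0,0,0,0],[1,0.83,-3.89,-1,0,0,0],[1,0.83,-3.89,-2,0,0,0],[1,0.83,-3.89,-2,0,0,0]]}}

```text
t: 1.77
tcp_pos: [414.9, -202.6, 156.3]
eef_rot: [3.14, 0.001, 1.63]
contact_force: [0.8, -0.1, 0.6]
finger_gap: 85.3
gripper_force: 0.0
```

>>> {"fn": "arm_command", "kwargs": {"moves": [[1,0.83,-3.89,-1,0,0,0],[1,0.75,-3.86,-1,0,0,0],[1,0,0,0,0,0,0],[1,0,0,0,0,0,0]]}}

```text
t: 2.1
tcp_pos: [429.3, -278.4, 134.5]
eef_rot: [-3.139, -0.003, 1.628]
contact_force: [0.3, 0.5, -0.6]
finger_gap: 85.4
gripper_force: 0.0
```

>>> {"fn": "arm_command", "kwargs": {"moves": [[1,0.1,-0.2,-4,0,0,0],[1,0,-0.2,-4,0,0,0],[1,0,0,-3,0,0,0],[1,0,0,-1.9,0,0,0],[1,0,0,0,0,0,0]]}}

```text
t: 2.52
tcp_pos: [427.3, -276.7, 2.9]
eef_rot: [-3.134, -0.008, 1.632]
contact_force: [0.1, -0.2, -0.2]
finger_gap: 85.5
gripper_force: 0.0
```

>>> {"fn": "arm_command", "kwargs": {"newtons": 90, "moves": [[-1,0,0,0,0,0,0],[-1,0,0,0,0,0,0],[-1,0,0,0,0,0,0],[-1,0,0,0,0,0,0],[-1,0,0,0,0,0,0]]}}

```text
t: 2.93
tcp_pos: [432.5, -282.4, 9.0]
eef_rot: [3.139, 0.002, 1.631]
contact_force: [-0.4, 0.0, 0.2]
finger_gap: 25.5
gripper_force: 0.0
```

>>> {"fn": "arm_command", "kwargs": {"moves": [[-1,0,0,0,0,0,0],[-1,0,0,0,0,0,0],[-1,0,0,0,0,0,0],[-1,0,0,0,0,0,0],[-1,0,0,0,0,0,0]]}}

```text
t: 3.35
tcp_pos: [431.2, -281.5, 7.2]
eef_rot: [-3.141, -0.0, 1.631]
contact_force: [0.1, -1.5, -0.0]
finger_gap: -0.2
gripper_force: 0.0
```

```bash
python3 - <<'E'
from h import *
t=grab('top'); s=grab('side')
q=proj(s,[431,-282,20]).astype(int);print(q)
a=cv2.resize(t['pixels'][240:360,410:530],(400,400),interpolation=cv2.INTER_CUBIC)
b=cv2.resize(s['pixels'][q[1]-60:q[1]+60,q[0]-60:q[0]+60],(400,400),interpolation=cv2.INTER_CUBIC)
save(np.hstack([a,b]),'pickmiss'); print(proj(t,[431,-282,20]),arm.state()['tcp_pos'])
E
```

```text
[315 183]
[478.89337846 304.36475971] [ 431.21211518 -281.43686545    7.13749965]
```

View pics/pickmiss.png

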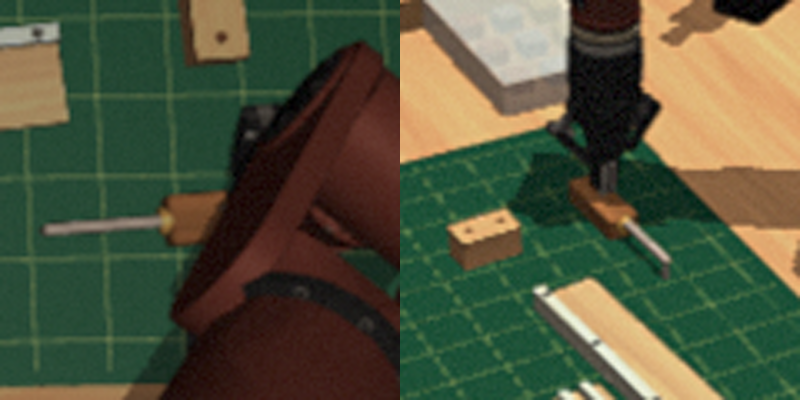

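The side crop shows the closed fingers at (605,190), apparently above the handle, with the pick unmoved. I'll read the fingertip height from depth.

```bash
python3 - <<'E'
from h import *
s=load('side')
# crop px (x-400)*.3+255, y*.3+123
for X,Y in [(605,150),(605,165),(605,180),(607,190),(607,197),(600,205),(590,200),(620,210),(620,225),(640,235),(665,265),(540,210),(580,185)]:
    u=255+(X-400)*.3; v=123+Y*.3
    print((X,Y),np.round(pt(s,u,v)), s['pixels'][int(v),int(u)])
E
```

```text
(605, 150) [ 432. -275.   88.] [24 22 23]
(605, 165) [ 434. -271.   73.] [51 46 40]
(605, 180) [ 434. -269.   56.] [68 63 58]
(607, 190) [ 433. -268.   44.] [55 47 39]
(607, 197) [ 425. -282.   25.] [82 53 30]
(600, 205) [ 441. -267.   29.] [181 116  71]
(590, 200) [ 447. -278.   30.] [111  71  46]
(620, 210) [ 421. -260.   21.] [155  98  58]
(620, 225) [ 433. -237.   20.] [136 103  57]
(640, 235) [ 426. -208.   23.] [185 171 155]
(665, 265) [ 425. -157.   18.] [69 67 58]
(540, 210) [ 483. -322.    2.] [ 1 36 22]
(580, 185) [ 439. -316.   24.] [98 63 34]
```

The fingers really end about 30 mm higher than the readout says. I'll open and feel downward carefully.

>>> {"fn": "arm_command", "kwargs": {"moves": [[1,0,0,0,0,0,0],[1,0,0,0,0,0,0],[1,0,0,0,0,0,0],[1,0,0,0,0,0,0],[1,0,0,0,0,0,0]]}}

```text
t: 3.87
tcp_pos: [431.3, -281.5, 7.3]
eef_rot: [-3.142, 0.0, 1.631]
contact_force: [0.9, -0.6, 0.6]
finger_gap: 60.4
gripper_force: 0.0
```

>>> {"fn": "arm_command", "kwargs": {"moves": [[1,0,0,0,0,0,0],[1,0,0,0,0,0,0],[1,0,0,-0.5,0,0,0],[1,0,0,-0.5,0,0,0],[1,0,0,0,0,0,0]]}}

```text
t: 4.28
tcp_pos: [430.3, -280.7, -4.1]
eef_rot: [-3.14, -0.002, 1.631]
contact_force: [-0.5, -0.5, 0.6]
finger_gap: 85.6
gripper_force: 0.0
```

>>> {"fn": "arm_command", "kwargs": {"moves": [[1,0,0,-0.5,0,0,0],[1,0,0,-0.5,0,0,0],[1,0,0,-0.5,0,0,0],[1,0,0,0,0,0,0],[1,0,0,0,0,0,0]]}}

```text
t: 4.7
tcp_pos: [430.8, -281.1, -18.4]
eef_rot: [-3.141, -0.001, 1.631]
contact_force: [-0.0, -0.4, 0.0]
finger_gap: 85.6
gripper_force: 0.0
```

```bash
python3 - <<'E'
from h import *
s=grab('side'); t=grab('top')
print(arm.state()['tcp_pos'],arm.state()['qpos'])
b=cv2.resize(s['pixels'][120:210,260:380],(800,600),interpolation=cv2.INTER_CUBIC); save(b,'low')
E
```

```text
[ 431.37985895 -281.53712038  -17.74256384] [-7.14551601e-01  2.95859953e-01  1.99730387e+00  1.82276508e-05
  8.48386517e-01 -7.74556874e-01]
```

View pics/low.png

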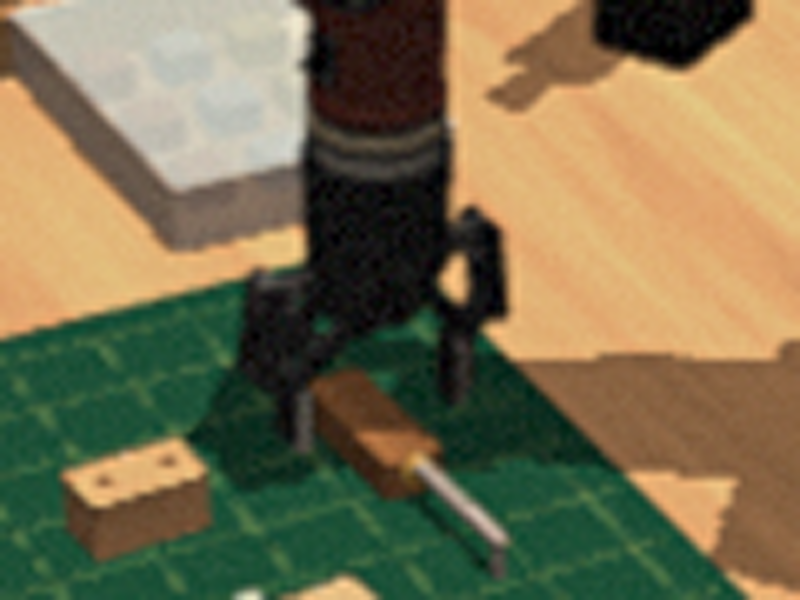

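```bash
python3 - <<'E'
from h import *
s=load('side')
for z in(0,10,20,30): print(z,proj(s,[476,-275,z]),proj(s,[386,-275,z]))
for u,v in[(304,180),(304,184),(305,186),(305,188),(328,176),(328,179),(328,181)]: print(u,v,pt(s,u,v).round())
E
```

```text
0 [304.83624411 192.82498833] [327.93709062 186.43399202]
10 [304.82744341 190.40806717] [328.00314216 184.037327  ]
20 [304.81858463 187.97519269] [328.06962228 181.62511108]
30 [304.80966717 185.52620641] [328.13653517 179.19719241]
304 180 [ 481. -270.   57.]
304 184 [ 479. -275.   37.]
305 186 [ 478. -269.   32.]
305 188 [ 462. -303.   -1.]
328 176 [ 381. -285.   36.]
328 179 [ 388. -272.   33.]
328 181 [ 372. -301.    3.]
```

The open fingertips really are at z ≈ 25 while the readout says -18, so the z bias is about +30 mm shut. I'll lower 10 mm more and grip.

>>> {"fn": "arm_command", "kwargs": {"moves": [[1,0,-0.2,-0.5,0,0,0],[1,0,0,-0.5,0,0,0],[1,0,0,0,0,0,0],[1,0,0,0,0,0,0]]}}

```text
t: 5.13
tcp_pos: [430.8, -283.2, -28.3]
eef_rot: [-3.141, -0.001, 1.631]
contact_force: [-0.0, 1.0, 0.1]
finger_gap: 85.6
gripper_force: 0.0
```

>>> {"fn": "arm_command", "kwargs": {"newtons": 90, "moves": [[-1,0,0,0,0,0,0],[-1,0,0,0,0,0,0],[-1,0,0,0,0,0,0],[-1,0,0,0,0,0,0],[-1,0,0,0,0,0,0]]}}

```text
t: 5.55
tcp_pos: [432.1, -284.1, -26.9]
eef_rot: [3.14, 0.001, 1.631]
contact_force: [1.3, -0.7, -1.3]
finger_gap: 32.8
gripper_force: 89.5
```

>>> {"fn": "arm_command", "kwargs": {"moves": [[-1,0,0,0,0,0,0],[-1,0,0,0,0,0,0],[-1,0,0,0,0,0,0]]}}

```text
t: 5.8
tcp_pos: [431.9, -284.0, -27.2]
eef_rot: [3.141, 0.001, 1.631]
contact_force: [0.6, -0.3, 3.5]
finger_gap: 32.6
gripper_force: 90.4
```

>>> {"fn": "arm_command", "kwargs": {"moves": [[-1,0,0,2,0,0,0],[-1,0,0,3,0,0,0],[-1,0,0,3,0,0,0.04],[-1,1.77,2.22,2,0,0,0],[-1,1.77,2.22,0,0,0,0]]}}

```text
t: 6.22
tcp_pos: [469.8, -241.7, 77.1]
eef_rot: [3.135, 0.006, 1.668]
contact_force: [1.4, -0.1, -1.0]
finger_gap: 32.6
gripper_force: 89.9
```

>>> {"fn": "arm_command", "kwargs": {"moves": [[-1,1.77,2.22,0,0,0,0],[-1,1.77,2.22,0,0,0,0],[-1,1.77,2.22,0,0,0,0],[-1,1.77,2.22,0,0,0,0],[-1,1.77,2.22,0,0,0,0]]}}

```text
t: 6.63
tcp_pos: [554.8, -126.5, 71.2]
eef_rot: [-3.14, -0.001, 1.671]
contact_force: [0.5, -0.5, -1.0]
finger_gap: 32.6
gripper_force: 89.9
```

>>> {"fn": "arm_command", "kwargs": {"moves": [[-1,1.77,2.22,0,0,0,0],[-1,1.77,2.22,0,0,0,0],[-1,1.77,2.22,0,0,0,0],[-1,0,0,0,0,0,0],[-1,0,0,0,0,0,0]]}}

```text
t: 7.05
tcp_pos: [608.0, -60.1, 71.2]
eef_rot: [-3.14, -0.0, 1.674]
contact_force: [-0.5, -1.1, -0.9]
finger_gap: 32.4
gripper_force: 89.9
```

```bash
python3 - <<'E'
from h import *
s=grab('side'); t=grab('top')
print(arm.state()['tcp_pos'])
a=cv2.resize(t['pixels'][200:290,280:380],(400,360),interpolation=cv2.INTER_CUBIC)
b=cv2.resize(s['pixels'][200:290,270:370],(400,360),interpolation=cv2.INTER_CUBIC)
save(np.hstack([a,b]),'over')
E
```

```text
[606.95585205 -61.62327145  71.1830976 ]
```

View pics/over.png

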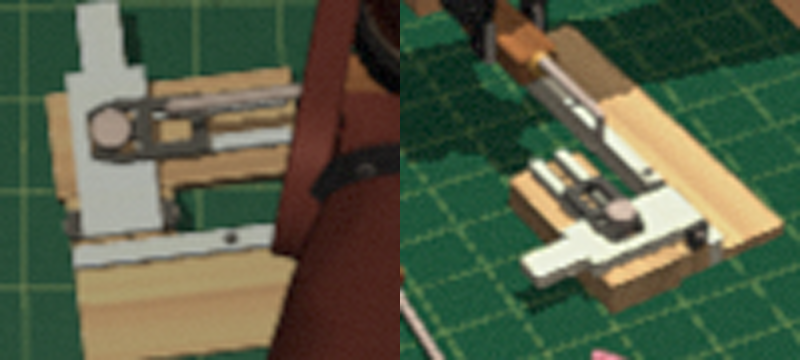

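Top crop: the hook end is at px (321,226), the eye at (324,233) and the stud head at (307,232). Side crop: the hook tip is at (320,232).

```bash
python3 - <<'E'
from h import *
s=load('side');t=load('top')
f=lambda x,y:(280+x/4,200+y/4); g=lambda x,y:(270+(x-400)/4,200+y/4)
for z in(115,123): print('hook end top',z,pt(t,*f(166,104),z))
for z in(85,90,95,100,105): print('tip side',z,pt(s,*g(600,129),z))
print('eye top',pt(t,*f(176,132),46),'side',pt(s,*g(589,193),46))
print('stud top',pt(t,*f(110,127),60),'side',pt(s,*g(623,209),60))
E
```

```text
hook end top 115 [596.09645645  65.91622312 115.        ]
hook end top 123 [594.43970303  65.85642666 123.        ]
tip side 85 [579.9510586   37.66598901  85.        ]
tip side 90 [582.91583411  43.25806374  90.        ]
tip side 95 [585.88060962  48.85013847  95.        ]
tip side 100 [588.84538514  54.4422132  100.        ]
tip side 105 [591.81016065  60.03428793 105.        ]
eye top [594.32366543  61.09677546  46.        ] side [598.24466518  56.94663466  46.        ]
stud top [595.06151772  97.48810035  60.        ] side [592.42474087  98.13655076  60.        ]
```

>>> {"fn": "arm_command", "kwargs": {"moves": [[-1,0.1,-0.05,-2,0,0,0],[-1,0,0,-2,0,0,0],[-1,0,0,-1,0,0,0],[-1,0,0,0,0,0,0],[-1,0,0,0,0,0,0]]}}

```text
t: 7.57
tcp_pos: [607.8, -62.6, 21.3]
eef_rot: [-3.139, -0.001, 1.67]
contact_force: [-0.2, 1.4, -1.1]
finger_gap: 32.4
gripper_force: 89.9
```

>>> {"fn": "arm_command", "kwargs": {"moves": [[-1,0,0,-0.6,0,0,0],[-1,0,0,-0.6,0,0,0],[-1,0,0,0,0,0,0],[-1,0,0,0,0,0,0]]}}

```text
t: 7.9
tcp_pos: [609.2, -62.0, 10.2]
eef_rot: [-3.141, -0.0, 1.671]
contact_force: [0.6, -0.2, -0.6]
finger_gap: 32.3
gripper_force: 89.9
```

```bash
python3 - <<'E'
from h import *
s=grab('side'); t=grab('top')
print(arm.state()['tcp_pos'],arm.state()['contact_force'])
a=cv2.resize(t['pixels'][210:260,290:350],(400,333),interpolation=cv2.INTER_CUBIC)
b=cv2.resize(s['pixels'][220:270,295:355],(400,333),interpolation=cv2.INTER_CUBIC)
save(np.hstack([a,b]),'in')
E
```

```text
[609.61064271 -61.99767973  10.61297122] [ 0.68101597 -0.65206014 -0.96851207]
```

View pics/in.png

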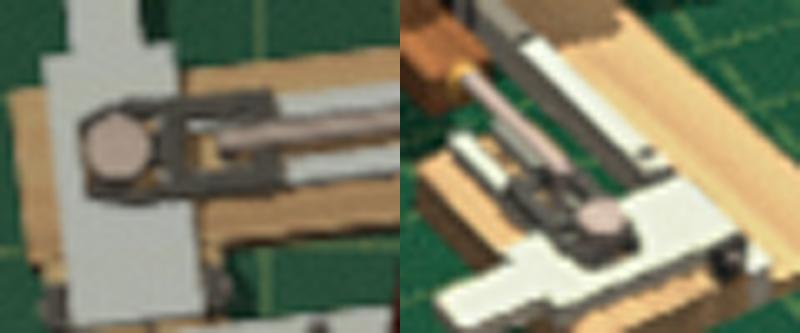

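The top crop shows the hook end at (222,138), inside the eye opening (about 190–255, 120–170). I'll lower 5 mm more, then pull along jig -y.

>>> {"fn": "arm_command", "kwargs": {"moves": [[-1,0,0,-0.3,0,0,0],[-1,0,0,-0.2,0,0,0],[-1,0,0,0,0,0,0],[-1,0,0,0,0,0,0]]}}

```text
t: 8.33
tcp_pos: [609.0, -61.9, 5.0]
eef_rot: [-3.141, -0.0, 1.671]
contact_force: [-0.3, -0.0, -1.8]
finger_gap: 32.4
gripper_force: 89.9
```

>>> {"fn": "arm_command", "kwargs": {"moves": [[-1,0.05,-0.5,0,0,0,0],[-1,0.05,-0.5,0,0,0,0],[-1,0,0,0,0,0,0]]}}

```text
t: 8.58
tcp_pos: [609.7, -70.8, 4.8]
eef_rot: [-3.14, -0.003, 1.669]
contact_force: [-0.2, 4.2, -1.3]
finger_gap: 32.5
gripper_force: 89.9
```

>>> {"fn": "arm_command", "kwargs": {"moves": [[-1,0.04,-0.4,0,0,0,0],[-1,0.04,-0.4,0,0,0,0],[-1,0,0,0,0,0,0],[-1,0,0,0,0,0,0]]}}

```text
t: 8.92
tcp_pos: [611.5, -80.9, 5.5]
eef_rot: [3.141, 0.001, 1.67]
contact_force: [0.2, 0.0, -1.3]
finger_gap: 32.8
gripper_force: 89.9
```

>>> {"fn": "arm_command", "kwargs": {"moves": [[-1,0.05,-0.5,0,0,0,0],[-1,0.05,-0.5,0,0,0,0],[-1,0.05,-0.5,0,0,0,0],[-1,0.05,-0.5,0,0,0,0],[-1,0,0,0,0,0,0]]}}

```text
t: 9.33
tcp_pos: [613.4, -101.4, 5.4]
eef_rot: [3.141, 0.001, 1.67]
contact_force: [-0.2, -1.4, -1.7]
finger_gap: 32.7
gripper_force: 89.9
```

>>> {"fn": "arm_command", "kwargs": {"moves": [[-1,0.05,-0.5,0,0,0,0],[-1,0.05,-0.5,0,0,0,0],[-1,0.05,-0.5,0,0,0,0],[-1,0,0,0,0,0,0],[-1,0,0,0,0,0,0]]}}

```text
t: 9.75
tcp_pos: [614.7, -115.5, 5.3]
eef_rot: [3.142, 0.0, 1.67]
contact_force: [-0.4, 0.6, -1.0]
finger_gap: 32.6
gripper_force: 89.9
```

```bash
python3 - <<'E'
from h import *
s=grab('side'); t=grab('top')
print(arm.state()['tcp_pos'],arm.state()['contact_force'])
a=cv2.resize(t['pixels'][210:260,290:350],(400,333),interpolation=cv2.INTER_CUBIC)
b=cv2.resize(s['pixels'][220:270,295:355],(400,333),interpolation=cv2.INTER_CUBIC)
save(np.hstack([a,b]),'pulled')
E
```

```text
[ 614.51384901 -114.97794573    5.20092932] [ 0.57818682  0.70695621 -0.57879659]
```

View pics/pulled.png

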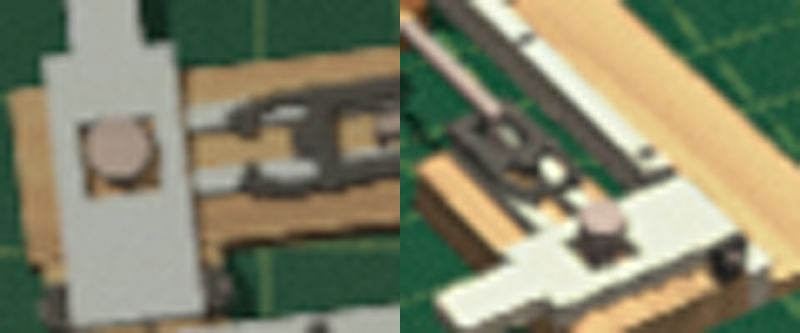

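The ring is off the stud and lies on the rails. The pick goes back to its spot.

>>> {"fn": "arm_command", "kwargs": {"moves": [[-1,0,0.3,0,0,0,0],[-1,0,0,1,0,0,0],[-1,0,0,2,0,0,0],[-1,0,0,3,0,0,0],[-1,0,0,2,0,0,0]]}}

```text
t: 10.27
tcp_pos: [615.3, -111.8, 87.9]
eef_rot: [3.14, 0.001, 1.671]
contact_force: [0.9, -0.0, -0.6]
finger_gap: 32.2
gripper_force: 89.9
```

>>> {"fn": "arm_command", "kwargs": {"moves": [[-1,-2.6,-2.4,0,0,0,0],[-1,-2.6,-2.4,0,0,0,0],[-1,-2.6,-2.4,0,0,0,0],[-1,-2.6,-2.4,0,0,0,0],[-1,-2.6,-2.4,0,0,0,0]]}}

```text
t: 10.68
tcp_pos: [483.7, -232.6, 86.3]
eef_rot: [3.141, 0.001, 1.672]
contact_force: [1.1, -0.1, -0.8]
finger_gap: 32.7
gripper_force: 90.0
```

>>> {"fn": "arm_command", "kwargs": {"moves": [[-1,-2.6,-2.4,0,0,0,0],[-1,-2.6,-2.4,0,0,0,0],[-1,0,0,-3,0,0,0],[-1,0,0,-3,0,0,0],[-1,0,0,0,0,0,0]]}}

```text
t: 11.1
tcp_pos: [428.1, -277.1, 20.9]
eef_rot: [-3.134, -0.008, 1.669]
contact_force: [-1.1, 1.9, -2.7]
finger_gap: 32.5
gripper_force: 89.9
```

>>> {"fn": "arm_command", "kwargs": {"moves": [[-1,0,0,-2.5,0,0,0],[-1,0,0,-1.5,0,0,0],[-1,0,0,-0.5,0,0,0],[-1,0,0,-0.4,0,0,0],[-1,0,0,0,0,0,0]]}}

```text
t: 11.52
tcp_pos: [433.2, -279.9, -23.1]
eef_rot: [3.141, 0.0, 1.672]
contact_force: [0.5, -1.3, -1.5]
finger_gap: 32.4
gripper_force: 90.0
```

>>> {"fn": "arm_command", "kwargs": {"moves": [[-1,0,0,-0.2,0,0,0],[-1,0,0,0,0,0,0],[-1,0,0,0,0,0,0]]}}

```text
t: 11.77
tcp_pos: [433.4, -280.5, -24.7]
eef_rot: [3.14, 0.001, 1.671]
contact_force: [0.2, -0.7, -1.6]
finger_gap: 32.2
gripper_force: 90.0
```

>>> {"fn": "arm_command", "kwargs": {"moves": [[-1,0,0,-0.15,0,0,0],[-1,0,0,0,0,0,0],[1,0,0,0,0,0,0],[1,0,0,0,0,0,0],[1,0,0,0,0,0,0]]}}

```text
t: 12.18
tcp_pos: [432.8, -280.2, -27.0]
eef_rot: [3.141, 0.0, 1.671]
contact_force: [0.3, 0.4, 0.5]
finger_gap: 67.8
gripper_force: 0.0
```

>>> {"fn": "arm_command", "kwargs": {"moves": [[1,0,0,0,0,0,0],[1,0,0,0,0,0,0],[1,0,0,0,0,0,0],[1,0,0,2,0,0,0],[1,0,0,4,0,0,0]]}}

```text
t: 12.6
tcp_pos: [428.1, -276.3, 28.3]
eef_rot: [-3.133, -0.009, 1.671]
contact_force: [-0.1, -0.6, -0.3]
finger_gap: 85.6
gripper_force: 0.0
```

>>> {"fn": "arm_command", "kwargs": {"moves": [[1,0,0,4,0,0,0],[1,1.69,3.03,2,0,0,0],[1,1.69,3.03,0,0,0,0],[1,1.69,3.03,0,0,0,0],[1,1.69,3.03,0,0,0,0]]}}

```text
t: 13.02
tcp_pos: [501.3, -158.0, 94.0]
eef_rot: [3.14, 0.001, 1.67]
contact_force: [0.1, -0.5, -0.7]
finger_gap: 85.2
gripper_force: 0.0
```

>>> {"fn": "arm_command", "kwargs": {"moves": [[1,1.69,3.03,0,0,0,0],[1,1.69,3.03,0,0,0,0],[1,1.69,3.03,0,0,0,0],[1,1.69,3.03,0,0,0,0],[1,1.69,3.03,0,0,0,0]]}}

```text
t: 13.43
tcp_pos: [585.2, -5.6, 92.7]
eef_rot: [-3.142, 0.0, 1.671]
contact_force: [0.3, -1.0, -0.2]
finger_gap: 85.5
gripper_force: 0.0
```

>>> {"fn": "arm_command", "kwargs": {"moves": [[1,1.69,3.03,0,0,0,0],[1,0,0,0,0,0,0],[1,0,0,0,0,0,0]]}}

```text
t: 13.68
tcp_pos: [602.0, 24.6, 92.7]
eef_rot: [-3.141, 0.0, 1.674]
contact_force: [-0.2, 0.5, -0.3]
finger_gap: 85.1
gripper_force: 0.0
```

```bash
python3 - <<'E'
from h import *
s=grab('side'); t=grab('top')
print(arm.state()['tcp_pos'],arm.state()['contact_force'])
a=cv2.resize(t['pixels'][210:330,290:510],(440,240),interpolation=cv2.INTER_CUBIC)
b=cv2.resize(s['pixels'][160:280,250:380],(440,406),interpolation=cv2.INTER_CUBIC)
a=cv2.copyMakeBorder(a,0,166,0,0,cv2.BORDER_CONSTANT)
save(np.hstack([a,b])[:,:800],'ring')
E
```

```text
[600.8959781   22.57325554  92.32211645] [ 0.5928141   0.13911138 -0.14348646]
```

View pics/ring.png

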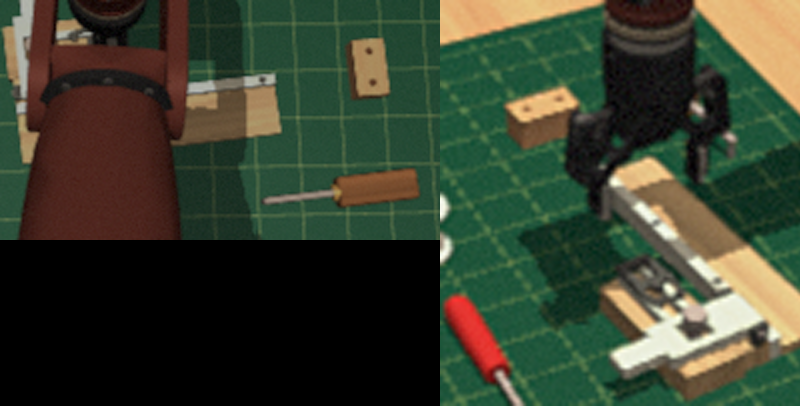

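The pick lies flat on the mat. Side view: the ring sits on the rails with its eye near px (310,240).

```bash
python3 - <<'E'
from h import *
np.save('/tmp/jig.npy',[536.7,-28.8,.098])
s=load('side')
f=lambda X,Y:(250+(X-440)/3.385,160+Y/3.385)
for n,q in dict(tail=(622,267),eye=(637,273),arms=(680,300)).items(): print(n,pt(s,*f(*q),44))
for y in(30,39,50,74): print(y,jig2w(70,y), (np.array(proj(s,jig2w(70,y,44)))-[250,160])*3.385+[440,0])
E
```

```text
tail [613.2708839   -1.34152421  44.        ]
eye [605.19551543  11.9158478   44.        ]
arms [588.42127598  61.04010512  44.        ]
30 [603.42883264   7.90507996   0.        ] [636.77498896 269.83207932]
39 [602.54824375  16.86189654   0.        ] [642.2493998  275.36793672]
50 [601.47196844  27.8091168    0.        ] [648.99393901 282.18817882]
74 [599.1237314  51.693961    0.       ] [663.91756448 297.27931189]
```

>>> {"fn": "arm_command", "kwargs": {"moves": [[1,0,-0.2,-3,0,0,0],[1,0,0,-3,0,0,0],[1,0,0,-2,0,0,0],[1,0,0,0,0,0,0],[1,0,0,0,0,0,0]]}}

```text
t: 14.2
tcp_pos: [599.4, 19.8, 11.3]
eef_rot: [-3.137, -0.001, 1.669]
contact_force: [-0.8, -0.9, -0.4]
finger_gap: 85.6
gripper_force: 0.0
```

>>> {"fn": "arm_command", "kwargs": {"moves": [[1,0,0,-0.6,0,0,0],[1,0,0,-0.6,0,0,0],[1,0,0,0,0,0,0]]}}

```text
t: 14.45
tcp_pos: [602.0, 20.6, 1.2]
eef_rot: [3.141, 0.0, 1.67]
contact_force: [-0.4, -0.3, 0.6]
finger_gap: 85.6
gripper_force: 0.0
```

>>> {"fn": "arm_command", "kwargs": {"newtons": 60, "moves": [[-1,0,0,0,0,0,0],[-1,0,0,0,0,0,0],[-1,0,0,0,0,0,0],[-1,0,0,0,0,0,0],[-1,0,0,0,0,0,0]]}}

```text
t: 14.87
tcp_pos: [602.4, 21.0, 1.6]
eef_rot: [3.14, 0.0, 1.671]
contact_force: [1.0, 0.8, 1.1]
finger_gap: 33.3
gripper_force: 59.2
```

>>> {"fn": "arm_command", "kwargs": {"moves": [[-1,0,0,0,0,0,0],[-1,0,0,0,0,0,0]]}}

```text
t: 15.03
tcp_pos: [602.4, 21.0, 1.6]
eef_rot: [3.14, 0.0, 1.671]
contact_force: [0.1, -0.4, 4.5]
finger_gap: 33.2
gripper_force: 59.1
```

>>> {"fn": "arm_command", "kwargs": {"moves": [[-1,0,0,1,0,0,0],[-1,0,0,2,0,0,0],[-1,0,0,3,0,0,0],[-1,-1.66,2.84,1,0,0,-0.09],[-1,-1.66,2.84,0,0,0,-0.09]]}}

```text
t: 15.45
tcp_pos: [572.4, 77.3, 75.5]
eef_rot: [3.133, -0.001, 1.483]
contact_force: [0.7, -0.1, -0.4]
finger_gap: 33.4
gripper_force: 60.1
```

>>> {"fn": "arm_command", "kwargs": {"moves": [[-1,-1.66,2.84,0,0,0,0],[-1,-1.66,2.84,0,0,0,0],[-1,-1.66,2.84,0,0,0,0],[-1,-1.66,2.84,0,0,0,0],[-1,-1.66,2.84,0,0,0,0]]}}

```text
t: 15.87
tcp_pos: [484.0, 220.8, 70.9]
eef_rot: [-3.141, 0.0, 1.491]
contact_force: [0.4, -0.2, -0.6]
finger_gap: 33.3
gripper_force: 60.1
```

>>> {"fn": "arm_command", "kwargs": {"moves": [[-1,-1.66,2.84,0,0,0,0],[-1,-1.66,2.84,0,0,0,0],[-1,-1.66,2.84,0,0,0,0],[-1,0,0,0,0,0,0],[-1,0,0,0,0,0,0]]}}

```text
t: 16.28
tcp_pos: [434.3, 306.0, 70.8]
eef_rot: [-3.141, 0.001, 1.494]
contact_force: [0.1, -0.8, -1.2]
finger_gap: 33.4
gripper_force: 60.1
```

```bash
python3 - <<'E'
from h import *
s=grab('side'); t=grab('top')
print(arm.state()['tcp_pos'],arm.state()['eef_rot'],arm.state()['finger_gap'])
b=cv2.resize(s['pixels'][210:330,350:480],(650,600),interpolation=cv2.INTER_CUBIC)
save(b,'tray')
E
```

```text
[435.65580877 304.54263364  70.79146121] [3.14151874e+00 6.36473314e-04 1.49117179e+00] 33.178365801879664
```

View pics/tray.png

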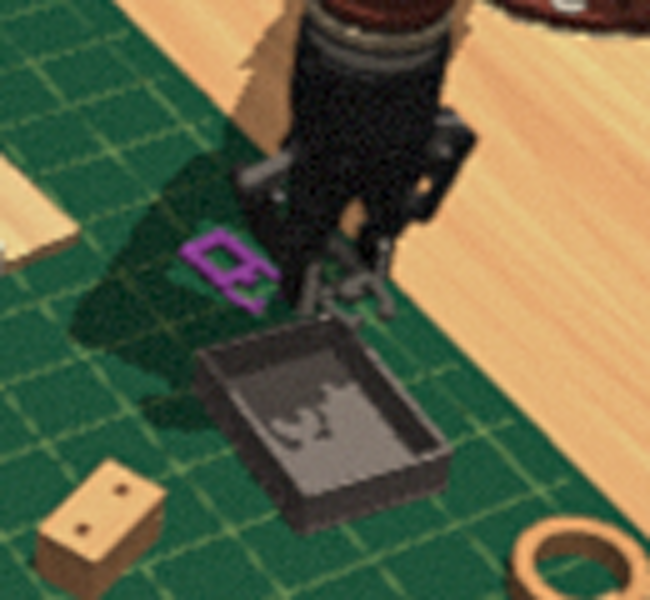

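The ring is held over the tray, level, with its shadow in the tray at (310,420). Lowering.

>>> {"fn": "arm_command", "kwargs": {"moves": [[-1,0,0,-3,0,0,0],[-1,0,0,-3,0,0,0],[-1,0,0,0,0,0,0],[-1,0,0,-1,0,0,0],[-1,0,0,0,0,0,0]]}}

```text
t: 16.8
tcp_pos: [435.6, 303.9, -0.0]
eef_rot: [-3.14, 0.001, 1.489]
contact_force: [-0.2, 0.7, -0.8]
finger_gap: 33.3
gripper_force: 60.1
```

>>> {"fn": "arm_command", "kwargs": {"moves": [[-1,0,0,-1,0,0,0],[-1,0,0,-1,0,0,0],[-1,0,0,0,0,0,0],[-0.02,0,0,0,0,0,0],[-0.02,0,0,0,0,0,0]]}}

```text
t: 17.22
tcp_pos: [435.9, 305.3, -18.9]
eef_rot: [3.141, -0.0, 1.491]
contact_force: [-0.2, -0.8, -0.7]
finger_gap: 41.9
gripper_force: 0.0
```

>>> {"fn": "arm_command", "kwargs": {"moves": [[-0.02,0,0,0,0,0,0],[-0.02,0,0,2,0,0,0],[-0.02,0,0,3,0,0,0],[-0.02,0,0,3,0,0,0],[-0.02,0,0,3,0,0,0]]}}

```text
t: 17.63
tcp_pos: [435.4, 305.0, 92.2]
eef_rot: [3.142, -0.0, 1.491]
contact_force: [-0.2, -0.6, -0.2]
finger_gap: 41.6
gripper_force: 0.0
```

>>> {"fn": "arm_command", "kwargs": {"moves": [[0.2,1.8,-1.68,0,0,0,-0.116],[0.2,1.8,-1.68,0,0,0,-0.116],[0.2,1.8,-1.68,0,0,0,-0.116],[0.2,1.8,-1.68,0,0,0,-0.116],[0.2,1.8,-1.68,0,0,0,-0.116]]}}

```text
t: 18.05
tcp_pos: [526.7, 220.5, 91.7]
eef_rot: [3.141, -0.001, 0.906]
contact_force: [0.5, -0.5, -0.1]
finger_gap: 51.2
gripper_force: 0.0
```

>>> {"fn": "arm_command", "kwargs": {"moves": [[0.2,1.8,-1.68,0,0,0,-0.116],[0.2,1.8,-1.68,0,0,0,-0.116],[0.2,1.8,-1.68,0,0,0,-0.116],[0.2,1.8,-1.68,0,0,0,-0.116],[0.2,1.8,-1.68,0,0,0,-0.116]]}}

```text
t: 18.47
tcp_pos: [616.7, 136.2, 91.4]
eef_rot: [3.141, -0.001, 0.325]
contact_force: [0.8, 0.6, 0.5]
finger_gap: 51.3
gripper_force: 0.0
```

>>> {"fn": "arm_command", "kwargs": {"moves": [[0.2,1.8,-1.68,0,0,0,-0.116],[0.2,1.8,-1.68,0,0,0,-0.116],[0.2,0,0,0,0,0,0],[0.2,0,0,0,0,0,0]]}}

```text
t: 18.8
tcp_pos: [652.6, 102.5, 91.3]
eef_rot: [-3.141, -0.001, 0.098]
contact_force: [-1.2, 0.1, -0.2]
finger_gap: 51.1
gripper_force: 0.0
```

```bash
python3 - <<'E'
from h import *
s=grab('side'); t=grab('top')
print(arm.state()['tcp_pos'],arm.state()['eef_rot'],arm.state()['qpos'])
a=cv2.resize(t['pixels'][270:350,160:270],(330,240),interpolation=cv2.INTER_CUBIC)
b=cv2.resize(s['pixels'][170:290,270:400],(433,400),interpolation=cv2.INTER_CUBIC)
a=cv2.copyMakeBorder(a,0,160,0,0,cv2.BORDER_CONSTANT)
save(np.hstack([a,b]),'tab')
print('tab',jig2w(128,120), proj(s,jig2w(128,120,42)))
E
```

```text
[651.01680712 103.91604354  90.7908389 ] [-3.14108238e+00  6.06139168e-04  1.00020956e-01] [5.16619925e-02 3.97147405e-01 1.60850778e+00 5.29521250e-04
 1.13656762e+00 1.52221459e+00]
tab [652.34465058 103.14815191   0.        ] [307.56662177 264.30962304]
```

View pics/tab.png

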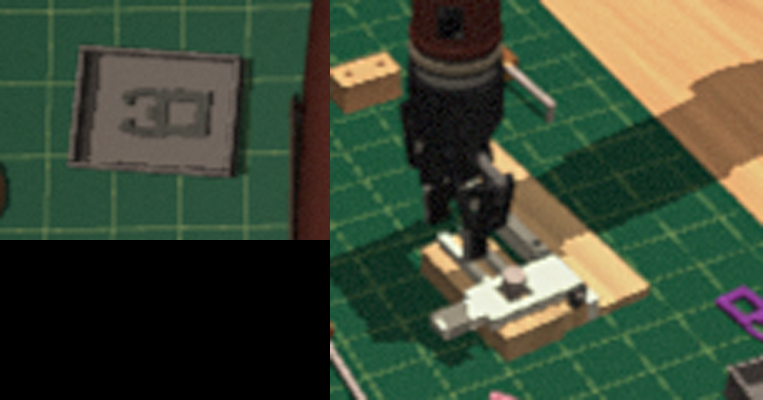

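The ring lies in the tray, in the top crop at (168,112). The gripper is above the tab, so I descend and grip it.

>>> {"fn": "arm_command", "kwargs": {"moves": [[0.2,0,0,-3,0,0,0],[0.2,0,0,-3,0,0,0],[0.2,0,0,-2,0,0,0],[0.2,0,0,0,0,0,0],[0.2,0,0,0,0,0,0]]}}

```text
t: 19.32
tcp_pos: [649.1, 104.4, 9.2]
eef_rot: [-3.141, 0.004, 0.101]
contact_force: [0.1, -0.1, 1.4]
finger_gap: 51.3
gripper_force: 0.0
```

>>> {"fn": "arm_command", "kwargs": {"newtons": 25, "moves": [[0.2,0,0,-0.8,0,0,0],[0.2,0,0,-0.8,0,0,0],[0.2,0,0,0,0,0,0],[-1,0,0,0,0,0,0],[-1,0,0,0,0,0,0]]}}

```text
t: 19.73
tcp_pos: [652.2, 103.4, -4.5]
eef_rot: [3.142, -0.001, 0.099]
contact_force: [-0.0, -0.0, -0.4]
finger_gap: 28.3
gripper_force: 0.0
```

>>> {"fn": "arm_command", "kwargs": {"moves": [[-1,0,0,0,0,0,0],[-1,0,0,0,0,0,0],[-1,0,0,0,0,0,0]]}}

```text
t: 19.98
tcp_pos: [652.2, 103.7, -4.4]
eef_rot: [-3.141, -0.001, 0.099]
contact_force: [-0.7, 0.9, 3.2]
finger_gap: 23.4
gripper_force: 28.8
```

>>> {"fn": "arm_command", "kwargs": {"moves": [[-1,-0.16,-0.02,1.84,0,0,0],[-1,-0.48,-0.05,1.79,0,0,0],[-1,-0.78,-0.08,1.67,0,0,0],[-1,0,0,0,0,0,0]]}}

```text
t: 20.32
tcp_pos: [635.4, 102.0, 48.9]
eef_rot: [-3.141, 0.003, 0.099]
contact_force: [-1.7, 1.4, -1.6]
finger_gap: 23.3
gripper_force: 27.9
```

>>> {"fn": "arm_command", "kwargs": {"moves": [[-1,-1.06,-0.1,1.51,0,0,0],[-1,-1.31,-0.13,1.31,0,0,0],[-1,-1.5,-0.15,1.06,0,0,0],[-1,0,0,0,0,0,0]]}}

```text
t: 20.65
tcp_pos: [596.3, 98.2, 86.5]
eef_rot: [-3.141, 0.002, 0.099]
contact_force: [-1.1, 1.1, -4.1]
finger_gap: 23.2
gripper_force: 28.5
```

>>> {"fn": "arm_command", "kwargs": {"moves": [[-1,-1.66,-0.16,0.78,0,0,0],[-1,-1.78,-0.18,0.48,0,0,0],[-1,-1.83,-0.18,0.16,0,0,0],[-1,0,0,0,0,0,0],[-1,0,0,0,0,0,0]]}}

```text
t: 21.07
tcp_pos: [545.7, 93.1, 100.7]
eef_rot: [-3.141, 0.001, 0.099]
contact_force: [-0.7, 2.3, 0.2]
finger_gap: 23.4
gripper_force: 29.9
```

>>> {"fn": "arm_command", "kwargs": {"moves": [[-1,-1.83,-0.18,-0.16,0,0,0],[-1,-1.78,-0.18,-0.48,0,0,0],[-1,0,0,0,0,0,0],[-1,0,0,0,0,0,0]]}}

```text
t: 21.4
tcp_pos: [511.3, 89.6, 95.4]
eef_rot: [-3.141, -0.002, 0.099]
contact_force: [-0.3, 2.5, 3.7]
finger_gap: 23.9
gripper_force: 30.4
```

>>> {"fn": "arm_command", "kwargs": {"moves": [[0.4,0,0,0,0,0,0],[0.4,0,0,0,0,0,0],[0.4,0,0,0,0,0,0],[0.4,0,0,2,0,0,0],[0.4,0,0,3,0,0,0]]}}

```text
t: 21.82
tcp_pos: [506.4, 88.8, 140.6]
eef_rot: [-3.142, 0.01, 0.099]
contact_force: [0.4, 0.0, -0.7]
finger_gap: 59.4
gripper_force: 0.0
```

>>> {"fn": "arm_command", "kwargs": {"moves": [[0.4,0,0,3,0,0,0],[0.4,2,2,0,0,0,0],[0.4,3,3,0,0,0,0],[0.4,0,3,0,0,0,0],[0.4,0,3,0,0,0,0]]}}

```text
t: 22.23
tcp_pos: [561.0, 199.4, 174.2]
eef_rot: [3.141, -0.0, 0.097]
contact_force: [0.7, 0.0, -0.9]
finger_gap: 59.9
gripper_force: 0.0
```

```bash
cat >> h.py <<'E'
def blocks(d,box=None):
    "rects of things 20..60 high as seen by top camera, top face 34 (world)"
    p=d['pixels'];hsv=cv2.cvtColor(p,cv2.COLOR_RGB2HSV)
    K,Z=d['camera_matrix'],d['range_z']; v,u=np.mgrid[0:480,0:640]
    P=np.stack([(u-K[0,2])/K[0,0]*Z,(v-K[1,2])/K[1,1]*Z,Z],-1); W=(P-d['t'])@np.array(d['R'])
    m=((hsv[...,0]<22)&(hsv[...,1]>90)&(hsv[...,2]>95)&(W[...,2]>26)&(W[...,2]<62)&(u>150)&(u<555)&(v>195)&(v<350)).astype(np.uint8)*255
    for c in cv2.findContours(m,0,1)[0]:
        if cv2.contourArea(c)<80: continue
        zz=np.median(W[...,2][m>0]) 
        w=np.array([pt(d,*(q[0]),34)[:2] for q in c],np.float32); r=cv2.minAreaRect(w)
        print('blk z34',np.round(r[0],1),np.round(r[1],1),round(r[2],1),c.mean(0)[0].round())
E
python3 - <<'E'
from h import *
s=grab('side'); t=grab('top'); print(arm.state()['tcp_pos'])
blocks(t)
# flag down? sample side view where flag lies: tab jig x=22-106, z42
for X in [(-30,120,42),(-84,120,42),(128,120,42)]:
    q=proj(s,jig2w(*X)); print(X,q.round(),s['pixels'][int(q[1]),int(q[0])],pt(s,*q).round(),jig2w(*X).round())
E
```

```text
[559.47011894 202.24081814 173.73104596]
blk z34 [ 433.3 -277.1] [31.2 87.9] 5.7 [478. 303.]
blk z34 [575.3 315.6] [32.9 19.5] 10.2 [210. 245.]
blk z34 [ 567.3 -276.8] [63.5 35.8] 3.5 [475. 243.]
blk z34 [603.2  63.7] [ 47.3 136.7] 5.7 [322. 229.]
(-30, 120, 42) [353. 245.] [224 180 123] [475.  56.  11.] [495.  88.  42.]
(-84, 120, 42) [368. 239.] [14 49 34] [414.  42.   3.] [441.  82.  42.]
(128, 120, 42) [308. 264.] [28 88 57] [632.  62.   1.] [652. 103.  42.]
```

>>> {"fn": "arm_command", "kwargs": {"moves": [[1,0.5,2.6,-1,0,0,0.08],[1,0.6,2.6,-1,0,0,0.08],[1,0.5,2.6,-1,0,0,0.08],[1,0.6,2.6,-1,0,0,0.08],[1,0.5,2.6,0,0,0,0]]}}

```text
t: 22.75
tcp_pos: [585.0, 328.0, 130.7]
eef_rot: [3.141, 0.006, 0.421]
contact_force: [-0.0, -0.2, -0.9]
finger_gap: 85.7
gripper_force: 0.0
```

>>> {"fn": "arm_command", "kwargs": {"moves": [[1,0,0,-2,0,0,0],[1,0,0,-2,0,0,0],[1,0,0,0,0,0,0],[1,0,0,0,0,0,0]]}}

```text
t: 23.08
tcp_pos: [584.8, 327.3, 91.9]
eef_rot: [3.141, 0.005, 0.419]
contact_force: [0.3, 0.1, 0.2]
finger_gap: 85.4
gripper_force: 0.0
```

```bash
python3 - <<'E'
from h import *
s=grab('side'); t=grab('top'); print(arm.state()['tcp_pos'],arm.state()['eef_rot'])
blocks(t)
for X in [(-30,120,42),(-84,120,42)]:
    for d in(s,t):
        q=proj(d,jig2w(*X)); print(X,q.round(),d['pixels'][int(q[1]),int(q[0])],pt(d,*q).round())
a=cv2.resize(t['pixels'][205:295,150:300],(375,225),interpolation=cv2.INTER_CUBIC)
b=cv2.resize(s['pixels'][170:350,270:440],(425,450),interpolation=cv2.INTER_CUBIC)
save(np.hstack([cv2.copyMakeBorder(a,0,225,0,0,cv2.BORDER_CONSTANT),b]),'flag')
E
```

```text
[587.10354454 328.2262527   95.11411286] [ 3.14132362e+00 -7.83195151e-04  4.18012548e-01]
blk z34 [ 432.8 -274.8] [31.3 92. ] 5.6 [478. 303.]
blk z34 [ 567.4 -276.8] [63.3 35.8] 3.5 [475. 243.]
blk z34 [595.5  63.5] [ 63. 138.] 5.8 [326. 234.]
(-30, 120, 42) [353. 245.] [17 18 17] [614. 275. 225.]
(-30, 120, 42) [313. 278.] [153 143 124] [488.  86. 108.]
(-84, 120, 42) [368. 239.] [44 44 43] [620. 344. 297.]
(-84, 120, 42) [315. 302.] [27 50 37] [444.  83.  -0.]
```

View pics/flag.png

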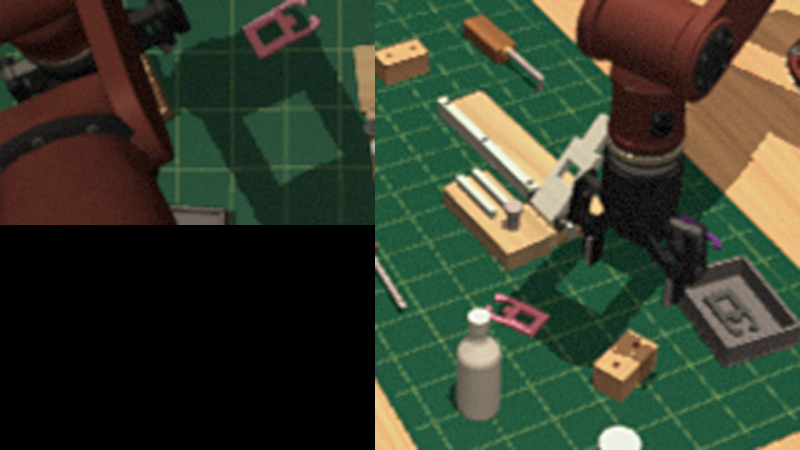

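The side crop shows the flag past vertical and falling slowly toward the bed, near (590,150). The block at (625,365) hasn't moved. Descending on it.

>>> {"fn": "arm_command", "kwargs": {"moves": [[1,0,0.4,-3,0,0,0],[1,0,0,-3,0,0,0],[1,0,0,-2,0,0,0],[1,0,0,0,0,0,0],[1,0,0,0,0,0,0]]}}

```text
t: 23.6
tcp_pos: [586.2, 332.2, 14.4]
eef_rot: [3.141, 0.001, 0.418]
contact_force: [-0.3, 0.3, 0.1]
finger_gap: 85.6
gripper_force: 0.0
```

>>> {"fn": "arm_command", "kwargs": {"newtons": 60, "moves": [[1,0,0,-1.5,0,0,0],[1,0,0,-1.5,0,0,0],[1,0,0,0,0,0,0],[1,0,0,0,0,0,0],[1,0,0,0,0,0,0]]}}

```text
t: 24.02
tcp_pos: [586.5, 332.8, -15.5]
eef_rot: [-3.142, -0.0, 0.419]
contact_force: [0.1, -0.0, -0.7]
finger_gap: 85.2
gripper_force: 0.0
```

>>> {"fn": "arm_command", "kwargs": {"moves": [[-1,0,0,0,0,0,0],[-1,0,0,0,0,0,0],[-1,0,0,0,0,0,0],[-1,0,0,0,0,0,0],[-1,0,0,0,0,0,0]]}}

```text
t: 24.43
tcp_pos: [587.3, 333.2, -14.5]
eef_rot: [-3.142, -0.002, 0.419]
contact_force: [0.6, -0.0, -0.3]
finger_gap: 34.8
gripper_force: 60.8
```

>>> {"fn": "arm_command", "kwargs": {"moves": [[-1,0,0,0,0,0,0],[-1,0,0,0,0,0,0],[-1,0,0,0,0,0,0]]}}

```text
t: 24.68
tcp_pos: [587.0, 333.1, -14.9]
eef_rot: [-3.142, -0.001, 0.419]
contact_force: [-0.8, -0.1, 3.6]
finger_gap: 34.7
gripper_force: 61.4
```

>>> {"fn": "arm_command", "kwargs": {"moves": [[-1,0,0,2,0,0,0],[-1,0,0,3.5,0,0,0],[-1,0,0,3.5,0,0,0],[-1,0,0,3.5,0,0,0],[-1,-0.69,-2.86,0,0,0,0.114]]}}

```text
t: 25.1
tcp_pos: [586.0, 310.3, 119.2]
eef_rot: [3.141, -0.019, 0.538]
contact_force: [2.4, 0.1, 2.1]
finger_gap: 34.8
gripper_force: 61.0
```

>>> {"fn": "arm_command", "kwargs": {"moves": [[-1,-0.69,-2.86,0,0,0,0.114],[-1,-0.69,-2.86,0,0,0,0.114],[-1,-0.69,-2.86,0,0,0,0.114],[-1,-0.69,-2.86,0,0,0,0.114],[-1,-0.69,-2.86,0,0,0,0.114]]}}

```text
t: 25.52
tcp_pos: [543.5, 159.8, 108.5]
eef_rot: [-3.14, 0.001, 1.109]
contact_force: [0.4, -0.2, -0.4]
finger_gap: 34.9
gripper_force: 61.1
```

>>> {"fn": "arm_command", "kwargs": {"moves": [[-1,-0.69,-2.86,0,0,0,0.114],[-1,-0.69,-2.86,0,0,0,0.114],[-1,-0.69,-2.86,0,0,0,0.114],[-1,-0.69,-2.86,0,0,0,0.114],[-1,-0.69,-2.86,0,0,0,0.114]]}}

```text
t: 25.93
tcp_pos: [509.1, 17.0, 108.7]
eef_rot: [-3.14, -0.0, 1.679]
contact_force: [1.4, -0.5, -0.1]
finger_gap: 34.7
gripper_force: 61.0
```

>>> {"fn": "arm_command", "kwargs": {"moves": [[-1,0,0,0,0,0,0],[-1,0,0,0,0,0,0]]}}

```text
t: 26.1
tcp_pos: [509.5, 17.1, 108.8]
eef_rot: [-3.14, -0.001, 1.669]
contact_force: [-0.2, 0.6, -0.3]
finger_gap: 34.9
gripper_force: 61.0
```

```bash
python3 - <<'E'
from h import *
s=grab('side'); t=grab('top'); st=arm.state(); print(st['tcp_pos'],st['eef_rot'],st['finger_gap'])
blocks(t)
for X in [(-30,120,42),(-70,120,42),(-84,120,42)]:
    q=proj(s,jig2w(*X)); print(X,q.round(),s['pixels'][int(q[1]),int(q[0])],pt(s,*q).round(),jig2w(*X).round())
E
```

```text
[510.1991252   18.5756544  109.02697333] [-3.14104711e+00 -6.52202659e-04  1.67140399e+00] 35.03833514662697
blk z34 [ 432.5 -274.7] [30.2 90.9] 5.1 [476. 303.]
blk z34 [ 567.4 -276.8] [63.3 35.8] 3.5 [475. 243.]
blk z34 [589.6 110.8] [45.3 66.4] 89.6 [302. 236.]
(-30, 120, 42) [353. 245.] [144 123  92] [489.  79.  33.] [495.  88.  42.]
(-70, 120, 42) [364. 241.] [233 237 219] [458.  88.  46.] [455.  84.  42.]
(-84, 120, 42) [368. 239.] [234 238 218] [441.  83.  42.] [441.  82.  42.]
```

The flag is down across the bed. Lowering the first block onto the bed.

>>> {"fn": "arm_command", "kwargs": {"moves": [[-1,0.05,0,-3,0,0,0],[-1,0,0,-3,0,0,0],[-1,0,0,-3,0,0,0],[-1,0,0,-1,0,0,0],[-1,0,0,0,0,0,0]]}}

```text
t: 26.62
tcp_pos: [507.4, 19.6, 6.0]
eef_rot: [-3.134, -0.002, 1.674]
contact_force: [-0.1, 0.7, -0.8]
finger_gap: 35.2
gripper_force: 61.0
```

>>> {"fn": "arm_command", "kwargs": {"moves": [[-1,0,0,-0.5,0,0,0],[-1,0,0,0,0,0,0],[-1,0,0,-0.4,0,0,0],[-1,0,0,0,0,0,0]]}}

```text
t: 26.95
tcp_pos: [512.2, 18.2, 1.4]
eef_rot: [3.139, 0.0, 1.673]
contact_force: [0.2, 0.1, -1.2]
finger_gap: 35.3
gripper_force: 61.0
```

>>> {"fn": "arm_command", "kwargs": {"moves": [[-1,0,0,-0.2,0,0,0],[-1,0,0,0,0,0,0],[-1,0,0,0,0,0,0]]}}

```text
t: 27.2
tcp_pos: [511.2, 18.1, -1.3]
eef_rot: [3.141, 0.0, 1.673]
contact_force: [-0.3, 0.5, -0.9]
finger_gap: 35.1
gripper_force: 61.0
```

>>> {"fn": "arm_command", "kwargs": {"moves": [[-1,0,0,-0.2,0,0,0],[-1,0,0,0,0,0,0],[-1,0,0,0,0,0,0]]}}

```text
t: 27.45
tcp_pos: [511.8, 18.0, -2.9]
eef_rot: [3.14, 0.0, 1.673]
contact_force: [-0.6, 0.1, 3.6]
finger_gap: 35.0
gripper_force: 61.4
```

>>> {"fn": "arm_command", "kwargs": {"moves": [[-1,-0.05,0.5,0.03,0,0,0],[-1,-0.05,0.5,0,0,0,0],[-1,0,0,0,0,0,0],[-1,0,0,0,0,0,0]]}}

```text
t: 27.78
tcp_pos: [510.5, 28.9, -2.9]
eef_rot: [3.14, -0.001, 1.673]
contact_force: [0.3, 1.1, 4.6]
finger_gap: 34.8
gripper_force: 61.5
```

>>> {"fn": "arm_command", "kwargs": {"moves": [[-1,-0.03,0.3,0,0,0,0],[-1,0,0,0,0,0,0],[-1,-0.03,0.3,0,0,0,0],[-1,0,0,0,0,0,0]]}}

```text
t: 28.12
tcp_pos: [509.9, 34.2, -3.0]
eef_rot: [3.141, 0.0, 1.673]
contact_force: [-0.3, -1.8, 4.4]
finger_gap: 34.9
gripper_force: 61.7
```

>>> {"fn": "arm_command", "kwargs": {"moves": [[-1,-0.03,0.3,0,0,0,0],[-1,0,0,0,0,0,0],[-1,0,0,0,0,0,0]]}}

```text
t: 28.37
tcp_pos: [509.8, 35.4, -3.0]
eef_rot: [3.141, 0.003, 1.674]
contact_force: [0.5, -7.6, 5.2]
finger_gap: 34.9
gripper_force: 61.6
```

>>> {"fn": "arm_command", "kwargs": {"moves": [[-1,-0.02,0.2,0,0,0,0],[-1,0,0,0,0,0,0],[-1,0,0,0,0,0,0]]}}

```text
t: 28.62
tcp_pos: [509.8, 35.4, -2.9]
eef_rot: [3.141, 0.007, 1.675]
contact_force: [0.5, -13.8, 3.8]
finger_gap: 34.8
gripper_force: 61.7
```

>>> {"fn": "arm_command", "kwargs": {"moves": [[-1,0.15,-0.25,0,0,0,0],[-1,0,0,0,0,0,0],[-1,0.1,0,0,0,0,0],[-1,0,0,0,0,0,0]]}}

```text
t: 28.95
tcp_pos: [509.8, 35.4, -3.0]
eef_rot: [-3.137, 0.002, 1.673]
contact_force: [-4.9, -6.1, 11.8]
finger_gap: 34.5
gripper_force: 62.5
```

>>> {"fn": "arm_command", "kwargs": {"moves": [[-1,0.1,0,0,0,0,0],[-1,0,0,0,0,0,0],[-1,0,0,0,0,0,0]]}}

```text
t: 29.2
tcp_pos: [509.8, 35.4, -2.9]
eef_rot: [-3.135, 0.002, 1.674]
contact_force: [-6.4, -5.8, 13.5]
finger_gap: 35.0
gripper_force: 62.9
```

>>> {"fn": "arm_command", "kwargs": {"moves": [[-1,-0.25,0,0,0,0,0],[-1,0,0,0,0,0,0],[0.3,0,0,0,0,0,0],[0.3,0,0,0,0,0,0],[0.3,0,0,0,0,0,0]]}}

```text
t: 29.62
tcp_pos: [508.4, 37.3, -4.3]
eef_rot: [-3.139, -0.001, 1.673]
contact_force: [0.5, -0.0, 0.5]
finger_gap: 55.5
gripper_force: 0.0
```

>>> {"fn": "arm_command", "kwargs": {"moves": [[0.3,0,0,2,0,0,0],[0.3,0,0,3,0,0,0],[0.3,0,0,3,0,0,0],[1,0.41,-2.23,0,0,0,-0.115],[1,0.41,-2.23,0,0,0,-0.115]]}}

```text
t: 30.03
tcp_pos: [519.7, -7.3, 78.8]
eef_rot: [3.137, -0.001, 1.44]
contact_force: [-0.8, -1.3, -1.6]
finger_gap: 77.7
gripper_force: 0.0
```

>>> {"fn": "arm_command", "kwargs": {"moves": [[1,0.41,-2.23,0,0,0,-0.115],[1,0.41,-2.23,0,0,0,-0.115],[1,0.41,-2.23,0,0,0,-0.115],[1,0.41,-2.23,0,0,0,-0.115],[1,0.41,-2.23,0,0,0,-0.115]]}}

```text
t: 30.45
tcp_pos: [537.9, -119.6, 75.8]
eef_rot: [-3.139, 0.0, 0.862]
contact_force: [-0.8, -0.0, 1.0]
finger_gap: 85.5
gripper_force: 0.0
```

>>> {"fn": "arm_command", "kwargs": {"moves": [[1,0.41,-2.23,0,0,0,-0.115],[1,0.41,-2.23,0,0,0,-0.115],[1,0.41,-2.23,0,0,0,-0.115],[1,0.41,-2.23,0,0,0,-0.115],[1,0.41,-2.23,0,0,0,-0.115]]}}

```text
t: 30.87
tcp_pos: [558.6, -231.0, 75.6]
eef_rot: [-3.139, 0.001, 0.287]
contact_force: [-0.5, -0.3, -0.7]
finger_gap: 85.7
gripper_force: 0.0
```

>>> {"fn": "arm_command", "kwargs": {"moves": [[1,0.41,-2.23,0,0,0,-0.115],[1,0.41,-2.23,0,0,0,-0.115],[1,0,0,0,0,0,0],[1,0,0,0,0,0,0]]}}

```text
t: 31.2
tcp_pos: [566.8, -275.7, 75.7]
eef_rot: [-3.14, 0.001, 0.063]
contact_force: [0.4, 0.4, 0.7]
finger_gap: 85.8
gripper_force: 0.0
```

```bash
python3 - <<'E'
from h import *
s=grab('side'); t=grab('top'); st=arm.state(); print(st['tcp_pos'],st['eef_rot'],st['finger_gap'])
blocks(t)
# block 2 in side view: wood top-face, depth-filtered points z 26..42 near expected place
K,Z=s['camera_matrix'],s['range_z']; v,u=np.mgrid[0:480,0:640]
P=np.stack([(u-K[0,2])/K[0,0]*Z,(v-K[1,2])/K[1,1]*Z,Z],-1); W=(P-s['t'])@np.array(s['R'])
hsv=cv2.cvtColor(s['pixels'],cv2.COLOR_RGB2HSV)
wd=(hsv[...,0]<22)&(hsv[...,1]>70)&(hsv[...,2]>90)
m=wd&(W[...,2]>27)&(W[...,2]<42)&(np.hypot(W[...,0]-567,W[...,1]+277)<90)
print('b2 side',m.sum(),W[m].mean(0),np.linalg.svd(W[m][:,:2]-W[m][:,:2].mean(0),full_matrices=False)[2][0])
b=jig2w(-18,66); m=wd&(W[...,2]>39)&(W[...,2]<54)&(np.hypot(W[...,0]-b[0],W[...,1]-b[1])<60)
print('b1 side',m.sum(),W[m].mean(0),b)
E
```

```text
[ 566.50993667 -274.09173355   75.66176074] [-3.13945916e+00  1.62846865e-03  6.42153621e-02] 85.65814320613677
blk z34 [510.9  35. ] [36.2 62.5] 5.7 [336. 270.]
blk z34 [594.   63.4] [ 66.2 137.9] 5.7 [325. 235.]
b2 side 129 [ 568.82453811 -276.48175726   33.80293133] [ 0.99918037 -0.04047938]
b1 side 175 [511.97895296  34.66308006  46.25625901] [512.32871499  35.12214379   0.        ]
```

>>> {"fn": "arm_command", "kwargs": {"moves": [[1,0.05,-0.1,-3,0,0,0],[1,0,0,-3,0,0,0],[1,0,0,-1,0,0,0],[1,0,0,0,0,0,0],[1,0,0,-1,0,0,0]]}}

```text
t: 31.72
tcp_pos: [569.0, -276.3, -2.0]
eef_rot: [3.14, -0.002, 0.064]
contact_force: [0.5, -0.4, 1.0]
finger_gap: 85.6
gripper_force: 0.0
```

>>> {"fn": "arm_command", "kwargs": {"newtons": 60, "moves": [[1,0,0,-1.1,0,0,0],[1,0,0,0,0,0,0],[1,0,0,0,0,0,0],[-1,0,0,0,0,0,0],[-1,0,0,0,0,0,0]]}}

```text
t: 32.13
tcp_pos: [568.6, -277.1, -13.3]
eef_rot: [3.14, -0.002, 0.063]
contact_force: [-0.1, -0.2, 0.5]
finger_gap: 64.2
gripper_force: 0.0
```

>>> {"fn": "arm_command", "kwargs": {"moves": [[-1,0,0,0,0,0,0],[-1,0,0,0,0,0,0],[-1,0,0,0,0,0,0],[-1,0,0,0,0,0,0],[-1,0,0,0,0,0,0]]}}

```text
t: 32.55
tcp_pos: [568.6, -277.1, -13.4]
eef_rot: [3.141, -0.002, 0.063]
contact_force: [0.2, 0.0, 2.6]
finger_gap: 34.6
gripper_force: 61.7
```

>>> {"fn": "arm_command", "kwargs": {"moves": [[-1,0,0,2,0,0,0],[-1,0,0,3,0,0,0],[-1,0,0,3,0,0,0],[-1,-0.37,1.63,0,0,0,0.115],[-1,-0.37,1.63,0,0,0,0.115]]}}

```text
t: 32.97
tcp_pos: [562.5, -245.6, 68.8]
eef_rot: [3.137, -0.004, 0.297]
contact_force: [-0.3, 1.2, -0.2]
finger_gap: 34.3
gripper_force: 61.2
```

>>> {"fn": "arm_command", "kwargs": {"moves": [[-1,-0.37,1.63,0,0,0,0.115],[-1,-0.37,1.63,0,0,0,0.115],[-1,-0.37,1.63,0,0,0,0.115],[-1,-0.37,1.63,0,0,0,0.115],[-1,-0.37,1.63,0,0,0,0.115]]}}

```text
t: 33.38
tcp_pos: [540.9, -161.4, 65.0]
eef_rot: [-3.14, 0.0, 0.873]
contact_force: [0.1, -0.3, 0.3]
finger_gap: 34.8
gripper_force: 61.2
```

>>> {"fn": "arm_command", "kwargs": {"moves": [[-1,-0.37,1.63,0,0,0,0.115],[-1,-0.37,1.63,0,0,0,0.115],[-1,-0.37,1.63,0,0,0,0.115],[-1,-0.37,1.63,0,0,0,0.115],[-1,-0.37,1.63,0,0,0,0.115]]}}

```text
t: 33.8
tcp_pos: [522.4, -79.9, 65.1]
eef_rot: [-3.14, -0.0, 1.448]
contact_force: [0.7, 0.2, 0.1]
finger_gap: 34.8
gripper_force: 61.2
```

>>> {"fn": "arm_command", "kwargs": {"moves": [[-1,-0.37,1.63,0,0,0,0.115],[-1,-0.37,1.63,0,0,0,0.115],[-1,0,0,0,0,0,0],[-1,0,0,0,0,0,0],[-1,0,0,0,0,0,0]]}}

```text
t: 34.22
tcp_pos: [516.0, -48.7, 65.5]
eef_rot: [-3.141, 0.0, 1.671]
contact_force: [0.1, -0.9, -0.4]
finger_gap: 34.9
gripper_force: 61.2
```

Descend to the bed (contact expected near reading -1.5).

>>> {"fn": "arm_command", "kwargs": {"moves": [[-1,0,0,-3,0,0,0],[-1,0,0,-2,0,0,0],[-1,0,0,-1,0,0,0],[-1,0,0,0,0,0,0],[-1,0,0,-0.4,0,0,0]]}}

```text
t: 34.63
tcp_pos: [516.6, -49.0, 1.9]
eef_rot: [3.141, 0.0, 1.671]
contact_force: [0.9, -0.2, 0.5]
finger_gap: 34.7
gripper_force: 61.3
```

>>> {"fn": "arm_command", "kwargs": {"moves": [[-1,0,0,-0.2,0,0,0],[-1,0,0,0,0,0,0],[-1,0,0,-0.1,0,0,0],[-1,0,0,0,0,0,0]]}}

```text
t: 34.97
tcp_pos: [516.7, -48.5, -0.6]
eef_rot: [3.14, 0.001, 1.673]
contact_force: [0.5, 0.5, -0.6]
finger_gap: 35.0
gripper_force: 61.3
```

>>> {"fn": "arm_command", "kwargs": {"moves": [[-1,0,0,-0.15,0,0,0],[-1,0,0,0,0,0,0],[-1,0,0,0,0,0,0]]}}

```text
t: 35.22
tcp_pos: [516.9, -48.5, -1.5]
eef_rot: [3.14, 0.001, 1.673]
contact_force: [-1.1, 0.1, 6.1]
finger_gap: 34.7
gripper_force: 62.0
```

>>> {"fn": "arm_command", "kwargs": {"moves": [[-1,-0.05,0.5,0,0,0,0],[-1,-0.05,0.5,0,0,0,0],[-1,-0.02,0.3,0,0,0,0],[-1,0,0,0,0,0,0]]}}

```text
t: 35.55
tcp_pos: [516.7, -35.3, -1.4]
eef_rot: [3.138, 0.002, 1.674]
contact_force: [-0.1, -0.8, 5.5]
finger_gap: 34.8
gripper_force: 62.1
```

>>> {"fn": "arm_command", "kwargs": {"moves": [[-1,-0.03,0.3,0,0,0,0],[-1,0,0,0,0,0,0],[-1,-0.02,0.2,0,0,0,0],[-1,0,0,0,0,0,0]]}}

```text
t: 35.88
tcp_pos: [516.3, -30.6, -1.4]
eef_rot: [3.138, 0.002, 1.674]
contact_force: [0.4, -3.3, 5.5]
finger_gap: 34.7
gripper_force: 62.1
```

>>> {"fn": "arm_command", "kwargs": {"moves": [[-1,-0.02,0.2,0,0,0,0],[-1,0,0,0,0,0,0],[-1,0,0,0,0,0,0]]}}

```text
t: 36.13
tcp_pos: [516.1, -28.6, -1.4]
eef_rot: [3.138, 0.002, 1.673]
contact_force: [1.7, -2.7, 5.8]
finger_gap: 34.9
gripper_force: 62.1
```

>>> {"fn": "arm_command", "kwargs": {"moves": [[-1,-0.02,0.2,0,0,0,0],[-1,0,0,0,0,0,0],[-1,-0.01,0.1,0,0,0,0],[-1,0,0,0,0,0,0]]}}

```text
t: 36.47
tcp_pos: [516.1, -27.4, -1.4]
eef_rot: [3.138, 0.005, 1.674]
contact_force: [1.2, -8.0, 4.7]
finger_gap: 34.6
gripper_force: 61.9
```

>>> {"fn": "arm_command", "kwargs": {"moves": [[-1,-0.02,0.2,0,0,0,0],[-1,0,0,0,0,0,0],[-1,0.15,-0.15,0,0,0,0],[-1,0,0,0,0,0,0]]}}

```text
t: 36.8
tcp_pos: [516.2, -27.4, -1.4]
eef_rot: [3.141, 0.005, 1.674]
contact_force: [-3.1, -9.5, 7.1]
finger_gap: 34.7
gripper_force: 62.2
```

>>> {"fn": "arm_command", "kwargs": {"moves": [[-1,0.1,0,0,0,0,0],[-1,0,0,0,0,0,0],[-1,0,0,0,0,0,0]]}}

```text
t: 37.05
tcp_pos: [516.4, -27.4, -1.5]
eef_rot: [-3.141, 0.005, 1.675]
contact_force: [-4.8, -9.4, 9.2]
finger_gap: 34.7
gripper_force: 62.5
```

>>> {"fn": "arm_command", "kwargs": {"moves": [[-1,-0.2,-0.2,0,0,0,0],[-1,0,0,0,0,0,0],[0.3,0,0,0,0,0,0],[0.3,0,0,0,0,0,0],[0.3,0,0,0,0,0,0]]}}

```text
t: 37.47
tcp_pos: [513.0, -26.1, -3.5]
eef_rot: [-3.14, -0.001, 1.673]
contact_force: [0.1, 0.7, -1.2]
finger_gap: 55.0
gripper_force: 0.0
```

>>> {"fn": "arm_command", "kwargs": {"moves": [[0.3,0,0,2,0,0,0],[0.3,0,0,3,0,0,0],[0.3,0,0,4,0,0,0],[0.3,-1,-4,3,0,0,0],[0.3,-1,-4,0,0,0,0]]}}

```text
t: 37.88
tcp_pos: [501.0, -99.3, 118.0]
eef_rot: [3.13, 0.004, 1.678]
contact_force: [1.8, -1.0, 0.5]
finger_gap: 55.8
gripper_force: 0.0
```

>>> {"fn": "arm_command", "kwargs": {"moves": [[0.3,-1,-4,0,0,0,0],[0.3,-1,-4,0,0,0,0],[0.3,-1,-4,0,0,0,0],[0.3,-1,-4,0,0,0,0],[0.3,0,0,0,0,0,0]]}}

```text
t: 38.3
tcp_pos: [454.4, -265.8, 111.8]
eef_rot: [-3.141, 0.004, 1.667]
contact_force: [0.5, -0.3, 0.7]
finger_gap: 55.6
gripper_force: 0.0
```

```bash
python3 - <<'E'
from h import *
s=grab('side'); t=grab('top'); st=arm.state(); print(st['tcp_pos'],st['finger_gap'])
p=t['pixels'];hsv=cv2.cvtColor(p,cv2.COLOR_RGB2HSV)
K,Z=t['camera_matrix'],t['range_z']; v,u=np.mgrid[0:480,0:640]
P=np.stack([(u-K[0,2])/K[0,0]*Z,(v-K[1,2])/K[1,1]*Z,Z],-1); W=(P-t['t'])@np.array(t['R'])
m=((hsv[...,0]<22)&(hsv[...,1]>70)&(W[...,2]>37)&(W[...,2]<56)&(v>250)&(v<300)&(u>290)&(u<440)).astype(np.uint8)*255
for c in cv2.findContours(m,0,1)[0]:
    if cv2.contourArea(c)<80: continue
    w=np.array([pt(t,*q[0],46)[:2] for q in c],np.float32); r=cv2.minAreaRect(w)
    d=np.array(r[0])-[536.7,-28.8]; cc,ss=np.cos(.098),np.sin(.098)
    print('row',r,'jig',cc*d[0]+ss*d[1],-ss*d[0]+cc*d[1])
a=cv2.resize(t['pixels'][195:345,165:515],(700,300),interpolation=cv2.INTER_CUBIC)
b=cv2.resize(s['pixels'][160:320,260:460],(375,300),interpolation=cv2.INTER_CUBIC)
save(np.vstack([a,cv2.copyMakeBorder(b,0,0,0,325,cv2.BORDER_CONSTANT)]),'final')
E
```

```text
[ 455.05813953 -260.22742981  111.03744665] 55.71245047213809
row ((512.7831420898438, 3.53955078125), (35.87971878051758, 126.44489288330078), 5.5414886474609375) jig -20.637895588710155 34.524482656473666
```

View pics/final.png

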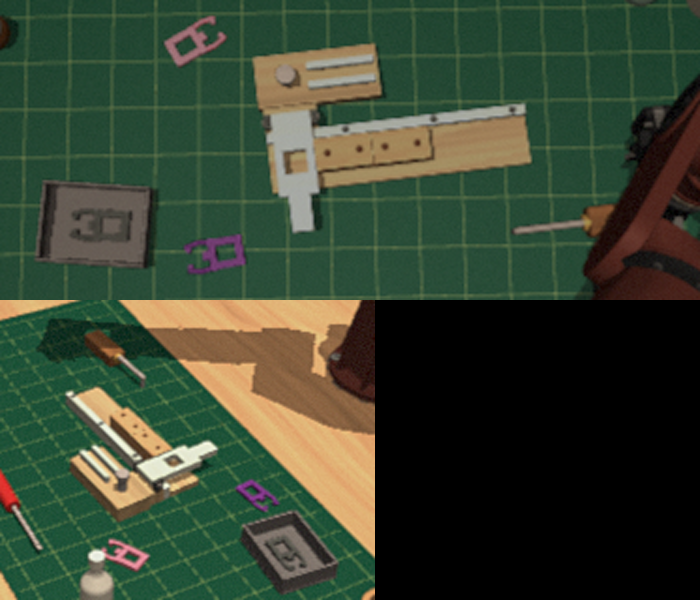

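The last picture shows the flag across the bed and the two blocks in one tight row against the fence and flag, in the top crop at about (375,148). The ring is in the tray at (103,225) and the pick lies flat. There is no third block and the gripper is clear.

```bash
python3 -c "
from h import *
print(arm.job_done())"
```

```text
the job is handed in; nothing more can be done
None
```

The job is handed in, with no verdict shown: the ring was pried off with the pick and lies in the tray, the flag is down, both blocks present sit in one row along the fence against the flag, and the pick lies flat on the bench.

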